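Shake out the nuts and build the layered kit

TASK

Turn the dial lid of the upright nut dispenser to its largest opening, tip the jar over by its red handle and shake until every nut lies in the blue tray, then swing the jar back upright and turn the dial fully back to the small holes. Then build the kit up in layers: two spacer sticks across the tray's rims, both pointing away from the dispenser, one close beside the yellow tabs on each side, and a cover plate level on them, centred over the tray with its longer side along the sticks; if there is a second plate, put the other two sticks on the first plate, right above the lower ones, and the second plate on those in line with the first. Leave everything else on the bench alone.

Things in the scene. Friction and masses are not known exactly. Their poses are not given: they have to be found in the camera images.
- tray (a point): Centre of the floor (4 mm above the bench) of the open blue kit tray fixed to the dispenser's stand. Tray 150 mm along this point's y, 150 mm along x, walls 5 mm thick, rim 21 mm above this point. Sticks lie along y on the two end rims (y = +-72.5 mm), between yellow tabs 14 mm high standing on those rims at x = +-67 to +-75 mm. The jar pours towards -y.
- pivot (a point): On the jar's tip axis, at the jar's centre line, 160 mm above the bench; axes parallel to tray's, 145 mm from it towards +y. The tip axis is x; the stand's two posts, 173 mm high and 14 mm thick, stand at x = +-56 mm from here.
- jar (a joint): Tip angle, rad, of the clear round jar (78 mm across, from 30 mm below to 108 mm above its pivot, with the orange dial lid, 84 mm across, on top): 0 upright (stop), 2.05 fully tipped (stop), mouth slanting down over the tray. Stays where it is left (friction 0.25 N m, some 3 N at the handle).
- handle (a point): Middle of the jar's red handle bar, round, 14 mm in diameter, 90 mm long, parallel to the tip axis; 80 mm from that axis, 118 mm from the jar's centre towards the robot. Jar upright: 68 mm behind the pivot (+y of the tray) and 42 mm above it; tipping swings it over the top to the mirror position on the tray side, so it can be led throughout with the gripper pointing down.
- dial (a joint): Angle of the orange dial lid on top of the jar, rad, growing clockwise seen from above: 0 (stop) small holes over the pouring window, 1.2 a medium hole, 2.4 (stop) the large cut-out (a 100 degree wedge) over the window, which faces the tray. Friction 0.06 N m, stays where it is left. Nuts pass only through the large cut-out.
- dial_grip (a point): On the dial's axis, 122 mm above the pivot with the jar upright, near half height of its black grip bar: bar 60 mm long along this point's x axis, 12 mm wide, 23 mm high (top 9 mm above this point, dial disc 14 mm below). At dial = 2.4 the bar is parallel to the tip axis.
- nut1: Steel square nut, 16 x 16 x 8 mm, 13 g, in the jar at the start; origin at its centre. Three to six nuts are present (None if absent).
- nut2: Steel square nut, 16 x 16 x 8 mm, 13 g, in the jar at the start; origin at its centre. Three to six nuts are present (None if absent).
- nut3: Steel square nut, 16 x 16 x 8 mm, 13 g, in the jar at the start; origin at its centre. Three to six nuts are present (None if absent).
- nut4: Steel square nut, 16 x 16 x 8 mm, 13 g, in the jar at the start; origin at its centre. Three to six nuts are present (None if absent).
- nut5: Steel square nut, 16 x 16 x 8 mm, 13 g, in the jar at the start; origin at its centre. Three to six nuts are present (None if absent).
- nut6: Steel square nut, 16 x 16 x 8 mm, 13 g, in the jar at the start; origin at its centre. Three to six nuts are present (None if absent).
- stick1: Wooden spacer stick, 170 x 22 x 22 mm, 60 g, length along its x axis; origin at its centre. Four identical ones lie side by side, about 52 mm apart, on a 3 mm black rubber mat.
- stick2: Wooden spacer stick, 170 x 22 x 22 mm, 60 g, length along its x axis; origin at its centre. Four identical ones lie side by side, about 52 mm apart, on a 3 mm black rubber mat.
- stick3: Wooden spacer stick, 170 x 22 x 22 mm, 60 g, length along its x axis; origin at its centre. Four identical ones lie side by side, about 52 mm apart, on a 3 mm black rubber mat.
- stick4: Wooden spacer stick, 170 x 22 x 22 mm, 60 g, length along its x axis; origin at its centre. Four identical ones lie side by side, about 52 mm apart, on a 3 mm black rubber mat.
- plate1: Aluminium cover plate, 140 (x) x 122 (y) x 5 mm, about 150 g, with a grey grip rib in the middle of its top, 50 mm long along x, 14 mm wide, 16 mm high; origin at the centre of its underside. One or two plates are present (None if absent); they start flat on the bench, any plate may be the lower one.
- plate2: Aluminium cover plate, 140 (x) x 122 (y) x 5 mm, about 150 g, with a grey grip rib in the middle of its top, 50 mm long along x, 14 mm wide, 16 mm high; origin at the centre of its underside. One or two plates are present (None if absent); they start flat on the bench, any plate may be the lower one.
- mug: White mug, 80 mm across, 95 mm high; bystander. Origin at the centre of its underside.
- tape: Yellow tape roll, 84 mm across, 24 mm high; bystander. Origin at the centre of its underside.
- bottle: White bottle, 56 mm across, 150 mm high; bystander. Origin at the centre of its underside.
- carton: Cardboard box 60 x 80 x 50 mm; bystander. Origin at the centre of its underside.
- screwdriver: Screwdriver lying on the bench; bystander.
Mind the look-alikes: they are no part of the job. Leave any white look-alike of the stick2 alone.

How it is judged:
On the way, in this order (a step that is already met when the one before it is completed fails the run):
1. with the jar upright, the dial is turned to its largest opening (value of joint dial above 2.25 rad and value of joint jar below 0.25 rad), for 0.2 s.
2. the jar is tipped over the tray (value of joint jar above 1.7 rad), for 0.1 s.
3. all nuts lie in the tray and the jar is upright again (x of nut1 in the frame of tray between -0.072 and 0.072 m and y of nut1 in the frame of tray between -0.072 and 0.072 m and z of nut1 in the frame of tray between -0.002 and 0.032 m and x of nut2 in the frame of tray between -0.072 and 0.072 m and y of nut2 in the frame of tray between -0.072 and 0.072 m and z of nut2 in the frame of tray between -0.002 and 0.032 m and x of nut3 in the frame of tray between -0.072 and 0.072 m and y of nut3 in the frame of tray between -0.072 and 0.072 m and z of nut3 in the frame of tray between -0.002 and 0.032 m and x of nut4 in the frame of tray between -0.072 and 0.072 m and y of nut4 in the frame of tray between -0.072 and 0.072 m and z of nut4 in the frame of tray between -0.002 and 0.032 m and x of nut5 in the frame of tray between -0.072 and 0.072 m and y of nut5 in the frame of tray between -0.072 and 0.072 m and z of nut5 in the frame of tray between -0.002 and 0.032 m and x of nut6 in the frame of tray between -0.072 and 0.072 m and y of nut6 in the frame of tray between -0.072 and 0.072 m and z of nut6 in the frame of tray between -0.002 and 0.032 m and value of joint jar below 0.12 rad), for 0.2 s.
4. the dial is turned back to the small holes (value of joint dial below 0.3 rad), for 0.2 s.
5. a first plate rests on two sticks across the tray (((horizontal distance between plate1 and tray below 0.015 m and angle between the x axis of plate1 and the y axis of tray, either way round below 0.12 rad and angle between plate1's own z axis and vertical below 0.06 rad and z of plate1 in the frame of tray between 0.039 and 0.047 m and ((y of stick1 in the frame of plate1 between 0.03 and 0.06 m and x of stick1 in the frame of plate1 between -0.025 and 0.025 m and z of stick1 in the frame of plate1 between -0.016 and -0.006 m and angle between the x axis of stick1 and the x axis of plate1, either way round below 0.15 rad) or (y of stick2 in the frame of plate1 between 0.03 and 0.06 m and x of stick2 in the frame of plate1 between -0.025 and 0.025 m and z of stick2 in the frame of plate1 between -0.016 and -0.006 m and angle between the x axis of stick2 and the x axis of plate1, either way round below 0.15 rad) or (y of stick3 in the frame of plate1 between 0.03 and 0.06 m and x of stick3 in the frame of plate1 between -0.025 and 0.025 m and z of stick3 in the frame of plate1 between -0.016 and -0.006 m and angle between the x axis of stick3 and the x axis of plate1, either way round below 0.15 rad) or (y of stick4 in the frame of plate1 between 0.03 and 0.06 m and x of stick4 in the frame of plate1 between -0.025 and 0.025 m and z of stick4 in the frame of plate1 between -0.016 and -0.006 m and angle between the x axis of stick4 and the x axis of plate1, either way round below 0.15 rad)) and ((y of stick1 in the frame of plate1 between -0.06 and -0.03 m and x of stick1 in the frame of plate1 between -0.025 and 0.025 m and z of stick1 in the frame of plate1 between -0.016 and -0.006 m and angle between the x axis of stick1 and the x axis of plate1, either way round below 0.15 rad) or (y of stick2 in the frame of plate1 between -0.06 and -0.03 m and x of stick2 in the frame of plate1 between -0.025 and 0.025 m and z of stick2 in the frame of plate1 between -0.016 and -0.006 m and angle between the x axis of stick2 and the x axis of plate1, either way round below 0.15 rad) or (y of stick3 in the frame of plate1 between -0.06 and -0.03 m and x of stick3 in the frame of plate1 between -0.025 and 0.025 m and z of stick3 in the frame of plate1 between -0.016 and -0.006 m and angle between the x axis of stick3 and the x axis of plate1, either way round below 0.15 rad) or (y of stick4 in the frame of plate1 between -0.06 and -0.03 m and x of stick4 in the frame of plate1 between -0.025 and 0.025 m and z of stick4 in the frame of plate1 between -0.016 and -0.006 m and angle between the x axis of stick4 and the x axis of plate1, either way round below 0.15 rad)) and linear speed of plate1 below 0.02 m/s) or (horizontal distance between plate2 and tray below 0.015 m and angle between the x axis of plate2 and the y axis of tray, either way round below 0.12 rad and angle between plate2's own z axis and vertical below 0.06 rad and z of plate2 in the frame of tray between 0.039 and 0.047 m and ((y of stick1 in the frame of plate2 between 0.03 and 0.06 m and x of stick1 in the frame of plate2 between -0.025 and 0.025 m and z of stick1 in the frame of plate2 between -0.016 and -0.006 m and angle between the x axis of stick1 and the x axis of plate2, either way round below 0.15 rad) or (y of stick2 in the frame of plate2 between 0.03 and 0.06 m and x of stick2 in the frame of plate2 between -0.025 and 0.025 m and z of stick2 in the frame of plate2 between -0.016 and -0.006 m and angle between the x axis of stick2 and the x axis of plate2, either way round below 0.15 rad) or (y of stick3 in the frame of plate2 between 0.03 and 0.06 m and x of stick3 in the frame of plate2 between -0.025 and 0.025 m and z of stick3 in the frame of plate2 between -0.016 and -0.006 m and angle between the x axis of stick3 and the x axis of plate2, either way round below 0.15 rad) or (y of stick4 in the frame of plate2 between 0.03 and 0.06 m and x of stick4 in the frame of plate2 between -0.025 and 0.025 m and z of stick4 in the frame of plate2 between -0.016 and -0.006 m and angle between the x axis of stick4 and the x axis of plate2, either way round below 0.15 rad)) and ((y of stick1 in the frame of plate2 between -0.06 and -0.03 m and x of stick1 in the frame of plate2 between -0.025 and 0.025 m and z of stick1 in the frame of plate2 between -0.016 and -0.006 m and angle between the x axis of stick1 and the x axis of plate2, either way round below 0.15 rad) or (y of stick2 in the frame of plate2 between -0.06 and -0.03 m and x of stick2 in the frame of plate2 between -0.025 and 0.025 m and z of stick2 in the frame of plate2 between -0.016 and -0.006 m and angle between the x axis of stick2 and the x axis of plate2, either way round below 0.15 rad) or (y of stick3 in the frame of plate2 between -0.06 and -0.03 m and x of stick3 in the frame of plate2 between -0.025 and 0.025 m and z of stick3 in the frame of plate2 between -0.016 and -0.006 m and angle between the x axis of stick3 and the x axis of plate2, either way round below 0.15 rad) or (y of stick4 in the frame of plate2 between -0.06 and -0.03 m and x of stick4 in the frame of plate2 between -0.025 and 0.025 m and z of stick4 in the frame of plate2 between -0.016 and -0.006 m and angle between the x axis of stick4 and the x axis of plate2, either way round below 0.15 rad)) and linear speed of plate2 below 0.02 m/s))), for 0.3 s.
At the end, for the whole second after the job is handed in: All nuts in the tray; jar upright (0.12 rad), dial under 0.3 rad; each plate at rest, level (0.06 rad), within 15 mm of the tray's centre, along it (0.12 rad), layer height +-4 mm, on two sticks parallel to it (0.15 rad), middles 30-60 mm either side of its middle line, within 25 mm lengthwise (all of step 3 and value of joint dial below 0.3 rad and ((horizontal distance between plate1 and tray below 0.015 m and angle between the x axis of plate1 and the y axis of tray, either way round below 0.12 rad and angle between plate1's own z axis and vertical below 0.06 rad and z of plate1 in the frame of tray between 0.039 and 0.047 m) or (horizontal distance between plate1 and tray below 0.015 m and angle between the x axis of plate1 and the y axis of tray, either way round below 0.12 rad and angle between plate1's own z axis and vertical below 0.06 rad and z of plate1 in the frame of tray between 0.066 and 0.074 m)) and ((y of stick1 in the frame of plate1 between 0.03 and 0.06 m and x of stick1 in the frame of plate1 between -0.025 and 0.025 m and z of stick1 in the frame of plate1 between -0.016 and -0.006 m and angle between the x axis of stick1 and the x axis of plate1, either way round below 0.15 rad) or (y of stick2 in the frame of plate1 between 0.03 and 0.06 m and x of stick2 in the frame of plate1 between -0.025 and 0.025 m and z of stick2 in the frame of plate1 between -0.016 and -0.006 m and angle between the x axis of stick2 and the x axis of plate1, either way round below 0.15 rad) or (y of stick3 in the frame of plate1 between 0.03 and 0.06 m and x of stick3 in the frame of plate1 between -0.025 and 0.025 m and z of stick3 in the frame of plate1 between -0.016 and -0.006 m and angle between the x axis of stick3 and the x axis of plate1, either way round below 0.15 rad) or (y of stick4 in the frame of plate1 between 0.03 and 0.06 m and x of stick4 in the frame of plate1 between -0.025 and 0.025 m and z of stick4 in the frame of plate1 between -0.016 and -0.006 m and angle between the x axis of stick4 and the x axis of plate1, either way round below 0.15 rad)) and ((y of stick1 in the frame of plate1 between -0.06 and -0.03 m and x of stick1 in the frame of plate1 between -0.025 and 0.025 m and z of stick1 in the frame of plate1 between -0.016 and -0.006 m and angle between the x axis of stick1 and the x axis of plate1, either way round below 0.15 rad) or (y of stick2 in the frame of plate1 between -0.06 and -0.03 m and x of stick2 in the frame of plate1 between -0.025 and 0.025 m and z of stick2 in the frame of plate1 between -0.016 and -0.006 m and angle between the x axis of stick2 and the x axis of plate1, either way round below 0.15 rad) or (y of stick3 in the frame of plate1 between -0.06 and -0.03 m and x of stick3 in the frame of plate1 between -0.025 and 0.025 m and z of stick3 in the frame of plate1 between -0.016 and -0.006 m and angle between the x axis of stick3 and the x axis of plate1, either way round below 0.15 rad) or (y of stick4 in the frame of plate1 between -0.06 and -0.03 m and x of stick4 in the frame of plate1 between -0.025 and 0.025 m and z of stick4 in the frame of plate1 between -0.016 and -0.006 m and angle between the x axis of stick4 and the x axis of plate1, either way round below 0.15 rad)) and linear speed of each of plate1, plate2 below 0.02 m/s and ((horizontal distance between plate2 and tray below 0.015 m and angle between the x axis of plate2 and the y axis of tray, either way round below 0.12 rad and angle between plate2's own z axis and vertical below 0.06 rad and z of plate2 in the frame of tray between 0.039 and 0.047 m) or (horizontal distance between plate2 and tray below 0.015 m and angle between the x axis of plate2 and the y axis of tray, either way round below 0.12 rad and angle between plate2's own z axis and vertical below 0.06 rad and z of plate2 in the frame of tray between 0.066 and 0.074 m)) and ((y of stick1 in the frame of plate2 between 0.03 and 0.06 m and x of stick1 in the frame of plate2 between -0.025 and 0.025 m and z of stick1 in the frame of plate2 between -0.016 and -0.006 m and angle between the x axis of stick1 and the x axis of plate2, either way round below 0.15 rad) or (y of stick2 in the frame of plate2 between 0.03 and 0.06 m and x of stick2 in the frame of plate2 between -0.025 and 0.025 m and z of stick2 in the frame of plate2 between -0.016 and -0.006 m and angle between the x axis of stick2 and the x axis of plate2, either way round below 0.15 rad) or (y of stick3 in the frame of plate2 between 0.03 and 0.06 m and x of stick3 in the frame of plate2 between -0.025 and 0.025 m and z of stick3 in the frame of plate2 between -0.016 and -0.006 m and angle between the x axis of stick3 and the x axis of plate2, either way round below 0.15 rad) or (y of stick4 in the frame of plate2 between 0.03 and 0.06 m and x of stick4 in the frame of plate2 between -0.025 and 0.025 m and z of stick4 in the frame of plate2 between -0.016 and -0.006 m and angle between the x axis of stick4 and the x axis of plate2, either way round below 0.15 rad)) and ((y of stick1 in the frame of plate2 between -0.06 and -0.03 m and x of stick1 in the frame of plate2 between -0.025 and 0.025 m and z of stick1 in the frame of plate2 between -0.016 and -0.006 m and angle between the x axis of stick1 and the x axis of plate2, either way round below 0.15 rad) or (y of stick2 in the frame of plate2 between -0.06 and -0.03 m and x of stick2 in the frame of plate2 between -0.025 and 0.025 m and z of stick2 in the frame of plate2 between -0.016 and -0.006 m and angle between the x axis of stick2 and the x axis of plate2, either way round below 0.15 rad) or (y of stick3 in the frame of plate2 between -0.06 and -0.03 m and x of stick3 in the frame of plate2 between -0.025 and 0.025 m and z of stick3 in the frame of plate2 between -0.016 and -0.006 m and angle between the x axis of stick3 and the x axis of plate2, either way round below 0.15 rad) or (y of stick4 in the frame of plate2 between -0.06 and -0.03 m and x of stick4 in the frame of plate2 between -0.025 and 0.025 m and z of stick4 in the frame of plate2 between -0.016 and -0.006 m and angle between the x axis of stick4 and the x axis of plate2, either way round below 0.15 rad))); the robot touches nothing.
It fails at once if the mug is disturbed (moved over 40 mm) (distance of mug from where it was at the start of the episode above 0.04 m).
It fails at once if the tape is disturbed (moved over 40 mm) (distance of tape from where it was at the start of the episode above 0.04 m).
It fails at once if the bottle is disturbed (moved over 40 mm) (distance of bottle from where it was at the start of the episode above 0.04 m).
It fails at once if the carton is disturbed (moved over 40 mm) (distance of carton from where it was at the start of the episode above 0.04 m).
It fails at once if the screwdriver is disturbed (moved over 40 mm) (distance of screwdriver from where it was at the start of the episode above 0.04 m).
Of nut1, nut2, nut3, nut4, nut5, nut6 only 3 to 6 are there at a start; the rules pass over those that are not, and their reading is None.
Of plate1, plate2 only 1 to 2 are there at a start; the rules pass over those that are not, and their reading is None.
At some moment in a run one of plate1, plate2 may be knocked a few centimetres aside while the robot is not near it.
It also fails if it takes over 210 s, if anything falls off the work surface, if the arm or the gripper's body presses on something with over 40 N, if the wrist force passes 120 N, or if a joint passes its speed limit or range.

ROBOT

A 6-joint arm with a two-finger parallel gripper is mounted at the origin on the work surface. World frame = base frame: x ahead of the robot, y to its left, z up, the work surface at z = 0. Lengths are in m, angles in rad, forces in N, time in s.
With the tool pointing down it reaches from about 0.375 to 0.9 m from the base axis. Payload 3.1 kg.
Tool frame: the origin (TCP) lies at the very end of the fingers, on their centre line; the grasp point (between the pads) lies 19 mm behind it (manip.hold_point_z is the distance from the TCP to the grasp point, in m); y points along the fingers, z is the direction in which the jaws open and shut, and the axes are right-handed (so a half turn about y gives the same grasp; the last joint's range is limited). The gripper opens to 85 mm and grips with 20 to 120 N. Pads are 22 mm wide; open, the fingers measure 114 mm over their backs; the gripper's body (76 mm by 85 mm) begins 54 mm behind the grasp point. The pads swing forward as they close: fully open they stand 13 mm farther back than shut.
Start: joints at [-1.488, 0.527, 1.433, -0, 1.181, -0.178], TCP at [0.161, -0.604, 0.231] pointing down, gripper open.
Joint ranges: [-3.08, 3.08], [-0.75, 2.2], [0.22, 2.44], [-1.43, 4.57], [0, 2.65], [-2.85, 2.85]. Speed limits (rad/s): [2.79, 2.79, 3.14, 3.14, 3.14, 3.14].

INTERFACE

Orientations are given as a unit quaternion [x, y, z, w].
In Python, from station import manip, eyes, workorder gives the robot as it stands. The module is installed in compiled form; this text tells all that it offers.
- The arm moves only by the shell command python3 -m jog 'ROWS' [OPENING] [FORCE]. ROWS is JSON, a list of rows, each a list of 2 entries, a list of its own where there are three numbers: the shift along the tool's x, y, z in cm, then the turn about the tool's y in rad. A call has 1 to 20 rows; each row is the pose to reach, as a shift and turn from the pose commanded when the call began, along the tool's axes at that moment; what a row does not reach only later rows make up. A row lasts 1/12 s, in which the tool goes at most 41.7 mm and 7.16 degrees, less where a joint would pass 70% of its speed; a pose out of reach is approached as far as the arm can. A call with a gripper value outside its range is refused whole. OPENING is the finger opening in cm, from 0 to 8.54, set as the call begins (- or left out, the last holds). The fingers move at their own pace and stop on an object; FORCE is the grip in N (left out, the last holds). Time passes only in rows, so rows that repeat a pose let the fingers close. It gives the time, the measured TCP pose, the force and the opening at its end, in the units of the state.
- manip.sense(): the state, without advancing time (a new reading comes with each control period).
- eyes.snapshot(name): name is "side" or "top"; returns a dict with "frame" (384x512x3 uint8, red, green, blue), "vfov" (degrees; the focal length in pixels is half the picture's height over the tangent of half this angle, whatever the lens; pixels are square), "cx", "cy" (the principal point, pixels), "k1" (the pictures are not rectified: a ray, as slopes to the right and down, at radius r is drawn at 1 + k1 r^2 times it, then the intrinsics apply), "rvec" (rotation vector, rad) and "tvec" (3), from world to camera coordinates, as OpenCV has them. Camera axes: x right, y down, z forward; pixel columns grow to the right and rows downward; lengths in m; the calibration is good to about 2 mm. A picture is of the moment at which its call begins. There is no depth.
- workorder.sign_off(): hands the job in, once; it reports no verdict.
The state is a dict: "t": time; "q": joint angles; "qd": joint speeds; "tau": joint torques, N m; "tcp_pos": TCP position; "tool_rot": TCP orientation; "force": force on the tool from outside, world axes, zero at the start; "ft_torque": the same for the moment, N m; "finger_gap": opening from 0.0 (shut) to 1.0 (fully open).
Only numpy, scipy, OpenCV 4.12 (cv2) and the standard library are available. Lean on these libraries where they do the work, as an engineer would, in place of code of your own. Each camera call takes 0.05 s, during which the arm holds its last target. There are 200 camera calls.

## Working session

There is one attempt and no reset: what is moved stays moved. The work goes in short steps, Python scripts to look and compute and a shell command to move; the robot and the scene stay as the last step left them, time stands still between calls to the robot, and variables do not carry over. Pictures are saved under pics/ and viewed, about 12 in all and at most 16, crops included, and the job is handed in when it is done.

```bash
mkdir -p pics
cat > h.py <<'E'
import numpy as np, cv2
from scipy.spatial.transform import Rotation as R
from station import manip, eyes, workorder
def snap(n,f=None):
    s=eyes.snapshot(n)
    if f: cv2.imwrite('pics/'+f,s['frame'][:,:,::-1])
    return s
def cam(s):
    Rm=cv2.Rodrigues(np.array(s['rvec'],float))[0]; t=np.array(s['tvec'],float).ravel()
    f=s['frame'].shape[0]/2/np.tan(np.radians(s['vfov'])/2)
    return Rm,t,f
def proj(s,P):
    Rm,t,f=cam(s); c=np.atleast_2d(P)@Rm.T+t; u=c[:,:2]/c[:,2:]
    r2=(u**2).sum(1,keepdims=True); return u*(1+s['k1']*r2)*f+[s['cx'],s['cy']]
def ray(s,p):
    Rm,t,f=cam(s); d=(np.atleast_2d(p).astype(float)-[s['cx'],s['cy']])/f; u=d.copy()
    for _ in range(30): u=d/(1+s['k1']*(u**2).sum(1,keepdims=True))
    return -Rm.T@t, np.c_[u,np.ones(len(u))]@Rm
def at(s,p,z):
    o,d=ray(s,p); return o+d*((z-o[2])/d[:,2])[:,None]
def state():
    s=manip.sense(); r=R.from_quat(s['tool_rot'])
    return s,r
E
python3 - <<'E'
from h import *
for n in('top','side'):
    s=snap(n,n+'0.png'); o,_=ray(s,[256,192]); print(n,o,s['vfov'],s['k1'],at(s,[[256,192],[0,0],[511,383]],0))
s,r=state(); print(s,r.as_matrix())
E
```

```text
top [0.38836604 0.00520494 1.33919979] 50.5755661841511 -0.06601368000629651 [[ 0.51078623 -0.02916912  0.        ]
 [ 1.21397111  0.88995334  0.        ]
 [-0.1299349  -0.87331726  0.        ]]
side [0.30639941 0.88970993 1.03976943] 54.700951282725704 -0.06250953477357024 [[ 0.51823976 -0.15508603  0.        ]
 [ 3.57083975 -2.42054473  0.        ]
 [-0.29319777  0.44530366  0.        ]]
{'t': 0.1, 'q': array([-1.48847160e+00,  5.28376118e-01,  1.43380155e+00, -1.09564199e-05,
        1.18140647e+00, -1.78505571e-01]), 'qd': array([ 0.00138108, -0.00348089, -0.00141617, -0.0009188 ,  0.00076014,
       -0.00154755]), 'tau': array([-7.26754661e-04, -4.43305135e+01, -1.78586841e+01, -1.88695140e-04,
        3.92073212e-03,  7.07798790e-06]), 'tcp_pos': array([ 0.16114378, -0.6031858 ,  0.23042098]), 'tool_rot': array([-0.0919274 ,  0.70180494, -0.70039803,  0.09198794]), 'force': array([0.47134923, 0.09757678, 0.31937545]), 'ft_torque': array([ 0.02056426, -0.01380654, -0.03541961]), 'finger_gap': 0.9969819491928694} [[-9.66175146e-01 -1.73865184e-04  2.57886713e-01]
 [-2.57886543e-01  1.98390617e-03 -9.66173170e-01]
 [-3.43639164e-04 -9.99998017e-01 -1.96163832e-03]]
```

View pics/top0.png

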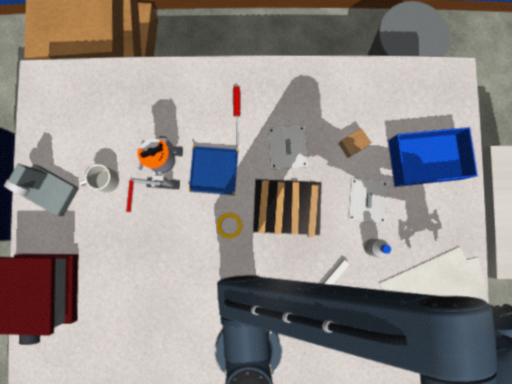

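View pics/side0.png

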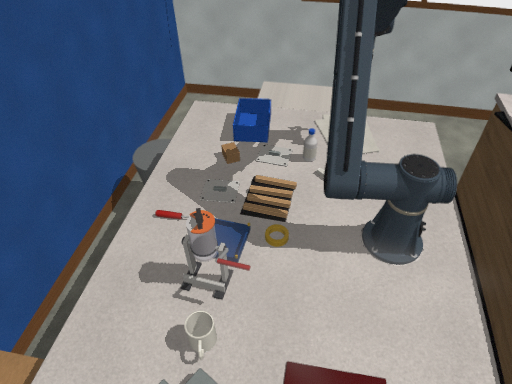

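Run:
```python
import cv2,numpy as np
i=cv2.imread('pics/top0.png'); 
cv2.imwrite('pics/c1.png',cv2.resize(i[125:225,110:250],None,fx=5.7,fy=5.7,interpolation=cv2.INTER_CUBIC))
cv2.imwrite('pics/c2.png',cv2.resize(i[115:250,245:405],None,fx=4.4,fy=4.4,interpolation=cv2.INTER_CUBIC))
j=cv2.imread('pics/side0.png')
cv2.imwrite('pics/c3.png',cv2.resize(j[200:300,150:260],None,fx=6,fy=6,interpolation=cv2.INTER_CUBIC))
```

```text
(no output)
```

View pics/c1.png

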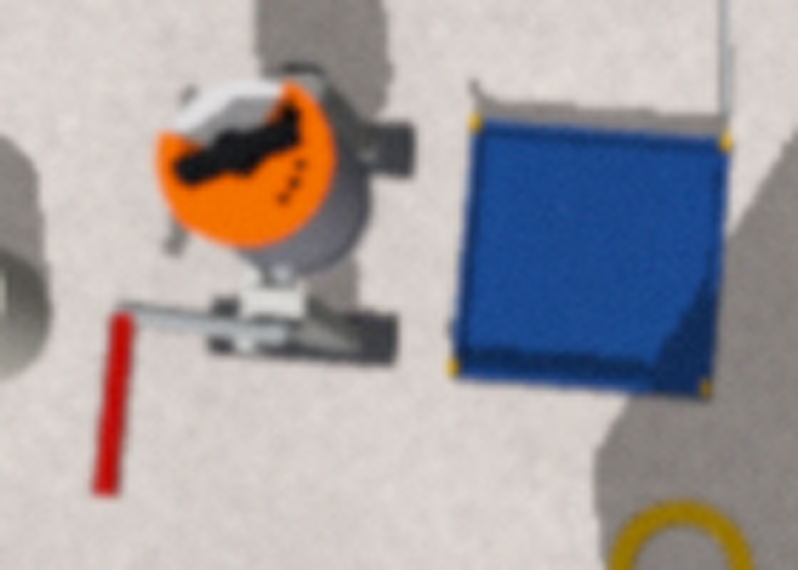

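View pics/c2.png

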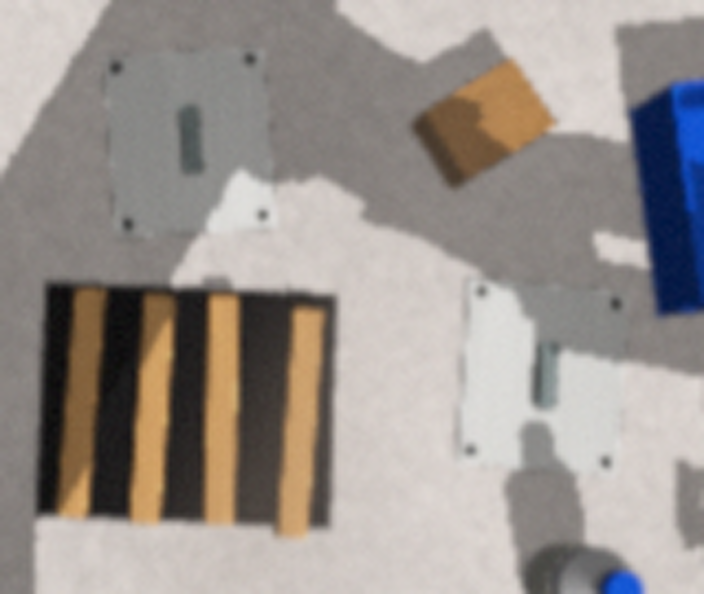

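View pics/c3.png

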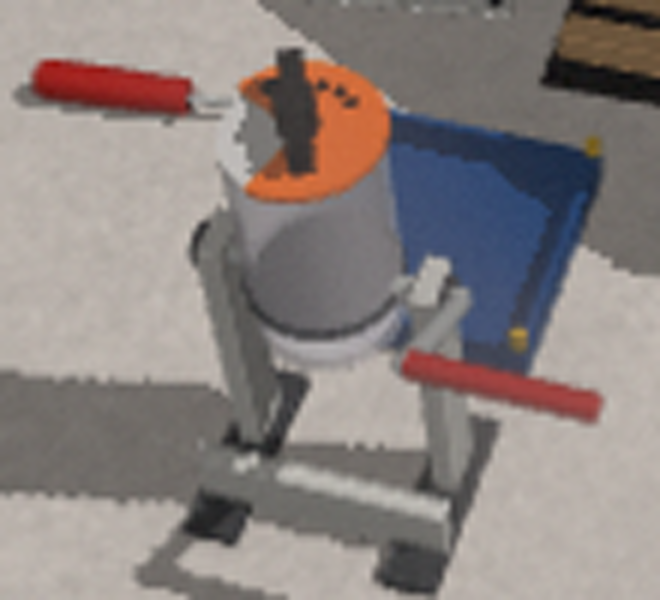

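```bash
cat >> h.py <<'E'
def colmask(im,kind):
    h=cv2.cvtColor(im,cv2.COLOR_RGB2HSV).astype(int); H,S,V=h[...,0],h[...,1],h[...,2]
    if kind=='wood': m=(H>10)&(H<22)&(S>90)&(V>50)
    if kind=='yel': m=(H>20)&(H<32)&(S>110)&(V>80)
    if kind=='red': m=((H<5)|(H>174))&(S>170)
    if kind=='blue': m=(H>100)&(H<125)&(S>140)
    return m.astype(np.uint8)
def blobs(m,amin=4):
    n,l,st,c=cv2.connectedComponentsWithStats(m,connectivity=8)
    return [(i,st[i],c[i],np.argwhere(l==i)[:,::-1]) for i in range(1,n) if st[i][4]>=amin]
E
python3 - <<'E'
from h import *
s=snap('top'); im=s['frame']
c1=lambda p: np.array(p)/5.7+[110,125]-.4
c2=lambda p: np.array(p)/4.4+[245,115]-.4
tabs=at(s,c1([(475,122),(727,141),(453,369),(705,388)]),.039); print('tabs',tabs); print('c',tabs.mean(0))
v=(tabs[0]-tabs[1]+tabs[2]-tabs[3]);print('ydir',np.degrees(np.arctan2(v[1],v[0])), np.linalg.norm(v)/2)
v=(tabs[0]-tabs[2]+tabs[1]-tabs[3]);print('xdir',np.degrees(np.arctan2(v[1],v[0])), np.linalg.norm(v)/2)
h=at(s,c1([(122,313),(106,492)]),.202);print('handle',h,h.mean(0),np.linalg.norm(h[0]-h[1]))
b=at(s,c1([(180,172),(298,120)]),.291);v=b[1]-b[0];print('bar',b.mean(0),np.degrees(np.arctan2(v[1],v[0])),np.linalg.norm(v))
for z,n in((.282-.014,'lid'),): print(n,at(s,c1([(245,165)]),z))
for k in('wood','yel','red','blue'):
  for i,st,c,px in blobs(colmask(im,k),3 if k=='yel' else 40):
    if k=='wood' and not(240<c[0]<330 and 170<c[1]<240): continue
    z={'wood':.025,'yel':.039,'red':.202,'blue':.015}[k]
    w=at(s,px,z)[:,:2]; m=w.mean(0); e,V=np.linalg.eigh(np.cov((w-m).T)); a=V[:,1]
    print(k,st[4],c.round(1),m.round(4),np.degrees(np.arctan2(a[1],a[0])).round(1),np.sqrt(12*e).round(3))
for hs in([(116,68),(250,60),(128,224),(263,215)],[(482,291),(615,303),(470,450),(605,461)]):
  w=at(s,c2(hs),.005); v=w[0]-w[2]+w[1]-w[3]; print('plate',w.mean(0),np.degrees(np.arctan2(v[1],v[0])),np.linalg.norm(v)/2)
E
```

```text
tabs [[0.65852963 0.17572068 0.039     ]
 [0.64650051 0.03194001 0.039     ]
 [0.51698352 0.18727006 0.039     ]
 [0.50544231 0.04481431 0.039     ]]
c [0.58186399 0.10993627 0.039     ]
ydir 85.29255941381643 0.1436026154187039
xdir -4.939434861453423 0.14182887361410104
handle [[0.52982727 0.33018885 0.202     ]
 [0.4407028  0.33660559 0.202     ]] [0.48526504 0.33339722 0.202     ] 0.08935516050702809
bar [0.59593005 0.25181245 0.291     ] -66.39372685915703 0.059428136661346484
lid [[0.59137723 0.25421137 0.268     ]]
wood 425 [263.1 205.8] [ 0.4636 -0.0511] 175.0 [0.026 0.169]
wood 444 [279.2 207.3] [ 0.4585 -0.1034] 175.6 [0.027 0.168]
wood 439 [294.9 206.8] [ 0.46   -0.1541] 178.1 [0.027 0.166]
wood 393 [312.8 209.5] [ 0.4508 -0.212 ] 174.7 [0.025 0.168]
yel 3 [193. 146.] [0.6585 0.1755] -179.6 [0.    0.011]
yel 3 [189. 189.] [0.5181 0.1875] -179.6 [0.    0.011]
yel 279 [228.9 225. ] [0.4019 0.0591] -157.6 [0.085 0.085]
red 160 [236.4 100.6] [0.7563 0.0304] -179.8 [0.017 0.081]
red 87 [129.5 195.5] [0.4844 0.3336] 174.7 [0.008 0.086]
red 4824 [ 32.5 293.2] [0.2085 0.6094] 143.0 [0.204 0.224]
blue 95 [11.1  1.4] [1.1969 0.8375] 88.7 [0.015 0.093]
blue 1119 [  5.  181.2] [0.5517 0.8172] -178.4 [0.042 0.38 ]
blue 4153 [432.1 156.2] [ 0.6267 -0.6182] 97.0 [0.17  0.281]
blue 1945 [213.3 169.9] [0.5833 0.1112] -167.2 [0.145 0.146]
blue 58 [385.9 248.6] [ 0.3223 -0.4508] 81.2 [0.023 0.026]
plate [ 0.66116044 -0.13548075  0.005     ] 3.6588757061848285 0.11978136435909104
plate [ 0.48176698 -0.39930382  0.005     ] -5.665552112355659 0.11987696677827925
```

```bash
cat >> h.py <<'E'
def plan(*T):
    """T: (x,y,z,heading_deg of tool z or None)"""
    s,r=state(); M=r.as_matrix(); z=M[:,2]; h0=np.degrees(np.arctan2(z[1],z[0]))
    print('now',s['tcp_pos'].round(4),'hd',h0.round(2),'q6',s['q'][5].round(2),'gap',round(s['finger_gap'],3),'F',s['force'].round(1),'t',round(s['t'],2))
    for t in T:
        d=M.T@(np.array(t[:3])-s['tcp_pos'])*100
        a=0 if t[3] is None else -np.radians((t[3]-h0+180)%360-180)
        q1=np.arctan2(t[1],t[0]); print(d.round(2).tolist(),round(a,3), 'dist',np.linalg.norm(d).round(1),'q6?',round(s['q'][5]+a+(q1-s['q'][0]),2))
E
python3 - <<'E'
from h import *
plan((.45,-.45,.37,-30),(.6,-.1,.37,10),(.594,.254,.37,23.6))
E
```

```text
now [ 0.1611 -0.6033  0.2305] hd -75.06 q6 -0.18 gap 1.001 F [-0.1 -1.1 -0.2] t 0.15
[-31.87, -13.92, -7.38] -0.786 dist 35.6 q6? -0.26
[-55.38, -13.87, -37.33] -1.485 dist 68.2 q6? -0.34
[-63.93, -13.8, -71.69] -1.722 dist 97.0 q6? -0.01
```

```bash
python3 -m jog '[[[-31.9,-13.9,-7.4],-0.786],[[-31.9,-13.9,-7.4],-0.786],[[-31.9,-13.9,-7.4],-0.786],[[-31.9,-13.9,-7.4],-0.786],[[-31.9,-13.9,-7.4],-0.786],[[-31.9,-13.9,-7.4],-0.786],[[-31.9,-13.9,-7.4],-0.786],[[-31.9,-13.9,-7.4],-0.786],[[-31.9,-13.9,-7.4],-0.786],[[-55.4,-13.9,-37.3],-1.485],[[-55.4,-13.9,-37.3],-1.485],[[-55.4,-13.9,-37.3],-1.485],[[-55.4,-13.9,-37.3],-1.485],[[-55.4,-13.9,-37.3],-1.485],[[-55.4,-13.9,-37.3],-1.485],[[-55.4,-13.9,-37.3],-1.485],[[-55.4,-13.9,-37.3],-1.485],[[-55.4,-13.9,-37.3],-1.485],[[-63.9,-13.8,-71.7],-1.722],[[-63.9,-13.8,-71.7],-1.722]]' 4
python3 -c "
from h import *
plan((.594,.254,.37,23.6),(.594,.254,.272,23.6))"
```

```text
t: 1.82
tcp_pos: [0.5974, -0.0201, 0.3693]
tool_rot: [0.593, -0.386, 0.385, -0.593]
force: [-0.1, 0.4, 0.2]
finger_gap: 0.471
now [ 0.5974 -0.0201  0.3693] hd 23.94 q6 -0.64 gap 0.471 F [-0.1  0.4  0.2] t 1.82
[-25.2, -0.06, 10.81] 0.006 dist 27.4 q6? -0.01
[-25.19, 9.74, 10.82] 0.006 dist 29.1 q6? -0.01
```

```bash
python3 -m jog '[[[-19,0,8.2],0],[[-19,0,8.2],0],[[-19,0,8.2],0],[[-19,0,8.2],0],[[-19,0,8.2],0],[[-19,0,8.2],0],[[-19,0,8.2],0],[[-19,0,8.2],0],[[-19,0,8.2],0]]' 4
python3 -c "
from h import *
plan((.594,.254,.37,23.6),(.594,.254,.272,23.6))"
```

```text
t: 2.57
tcp_pos: [0.5963, 0.1834, 0.3698]
tool_rot: [0.592, -0.388, 0.388, -0.591]
force: [-1.1, -0.2, -0.2]
finger_gap: 0.468
now [0.5963 0.1834 0.3698] hd 23.52 q6 -0.29 gap 0.468 F [-1.1 -0.2 -0.2] t 2.57
[-6.56, -0.03, 2.61] -0.001 dist 7.1 q6? -0.01
[-6.57, 9.77, 2.62] -0.001 dist 12.1 q6? -0.01
```

```bash
python3 -m jog '[[[-3.3,0,1.3],0],[[-6.6,0,2.6],0],[[-6.6,0,2.6],0],[[-6.6,3,2.6],0],[[-6.6,6,2.6],0],[[-6.6,8,2.6],0],[[-6.6,9.3,2.6],0],[[-6.6,9.7,2.6],0],[[-6.6,9.7,2.6],0],[[-6.6,9.7,2.6],0]]' 4
python3 -m jog '[[[0,0,0],0],[[0,0,0],0],[[0,0,0],0],[[0,0,0],0],[[0,0,0],0],[[0,0,0],0]]' 0.8 40
python3 -c "
from h import *
plan((.594,.254,.272,23.6)); snap('side','s1.png'); import cv2; i=cv2.imread('pics/s1.png'); cv2.imwrite('pics/s1c.png',cv2.resize(i[150:300,130:280],None,fx=4,fy=4))"
```

```text
t: 3.4
tcp_pos: [0.5945, 0.2546, 0.2739]
tool_rot: [-0.591, 0.387, -0.388, 0.592]
force: [-0.3, 0.1, 0.5]
finger_gap: 0.467
t: 3.9
tcp_pos: [0.5956, 0.2559, 0.2749]
tool_rot: [-0.59, 0.386, -0.389, 0.593]
force: [3.6, 0.6, 5.5]
finger_gap: 0.126
now [0.5956 0.2559 0.2749] hd 23.6 q6 -0.18 gap 0.126 F [3.6 0.6 5.5] t 3.9
[0.11, 0.29, -0.22] 0.0 dist 0.4 q6? -0.01
```

View pics/s1c.png

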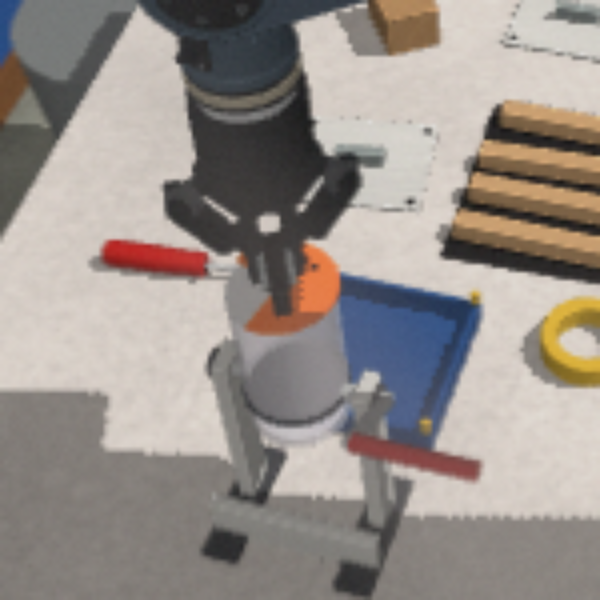

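The bar is held between the pads (gap 11 mm), with the jar at about (290,350) in the crop. Next I turn the dial clockwise.

```bash
python3 -m jog '[[[0,0,0],0.12],[[0,0,0],0.24],[[0,0,0],0.36],[[0,0,0],0.48],[[0,0,0],0.6],[[0,0,0],0.72],[[0,0,0],0.84],[[0,0,0],0.96],[[0,0,0],1.08],[[0,0,0],1.2],[[0,0,0],1.32],[[0,0,0],1.44],[[0,0,0],1.56],[[0,0,0],1.68],[[0,0,0],1.8],[[0,0,0],1.92],[[0,0,0],2.02],[[0,0,0],2.07],[[0,0,0],2.07],[[0,0,0],2.07]]'
python3 -c "
from h import *
plan((.594,.254,.37,-94.85)); print(manip.sense()['ft_torque'])"
```

```text
t: 5.62
tcp_pos: [0.5969, 0.2552, 0.2749]
tool_rot: [0.034, 0.706, -0.706, -0.028]
force: [7.8, -1.4, 4.3]
finger_gap: 0.128
now [0.5969 0.2552 0.2749] hd -95.0 q6 1.89 gap 0.128 F [ 7.8 -1.4  4.3] t 5.62
[0.2, -9.51, 0.14] -0.003 dist 9.5 q6? 2.06
[-0.14592877 -1.02725572  0.03184128]
```

```bash
python3 -m jog '[[[0,0,0],0],[[0,0,0],0],[[0,0,0],0],[[0,-2,0],0],[[0,-5,0],0],[[0,-7,0],0],[[0,-7,0],0],[[0,-7,0],0]]' 4
python3 -c "
from h import *
plan((.485,.333,.345,-94.85),(.485,.333,.183,-94.85));snap('top','t1.png');i=cv2.imread('pics/t1.png'); cv2.imwrite('pics/t1c.png',cv2.resize(i[105:225,100:260],None,fx=4,fy=4))"
```

```text
t: 6.28
tcp_pos: [0.5932, 0.256, 0.3437]
tool_rot: [0.031, 0.707, -0.706, -0.03]
force: [-0.7, 0.2, -0.7]
finger_gap: 0.47
now [0.5932 0.256  0.3437] hd -94.97 q6 1.89 gap 0.47 F [-0.7  0.2 -0.7] t 6.28
[11.44, -0.13, -6.74] -0.002 dist 13.3 q6? 2.26
[11.45, 16.07, -6.73] -0.002 dist 20.9 q6? 2.26
```

```bash
python3 -m jog '[[[4,0,-2.3],0],[[8,0,-4.6],0],[[11.4,0,-6.7],0],[[11.4,0,-6.7],0],[[11.4,4,-6.7],0],[[11.4,8,-6.7],0],[[11.4,12,-6.7],0],[[11.4,15,-6.7],0],[[11.4,16.1,-6.7],0],[[11.4,16.1,-6.7],0],[[11.4,16.1,-6.7],0]]' 4
python3 -c "
from h import *
plan((.485,.333,.183,-94.85));s=snap('top');i=s['frame'][:,:,::-1]; cv2.imwrite('pics/t2c.png',cv2.resize(i[105:225,100:260],None,fx=4,fy=4))"
```

```text
t: 7.25
tcp_pos: [0.4859, 0.3323, 0.1817]
tool_rot: [-0.03, -0.706, 0.707, 0.031]
force: [0.1, -0.1, -0.5]
finger_gap: 0.469
now [0.4859 0.3323 0.1817] hd -95.0 q6 2.07 gap 0.469 F [ 0.1 -0.1 -0.5] t 7.25
[0.1, -0.13, -0.06] -0.003 dist 0.2 q6? 2.26
```

View pics/t2c.png

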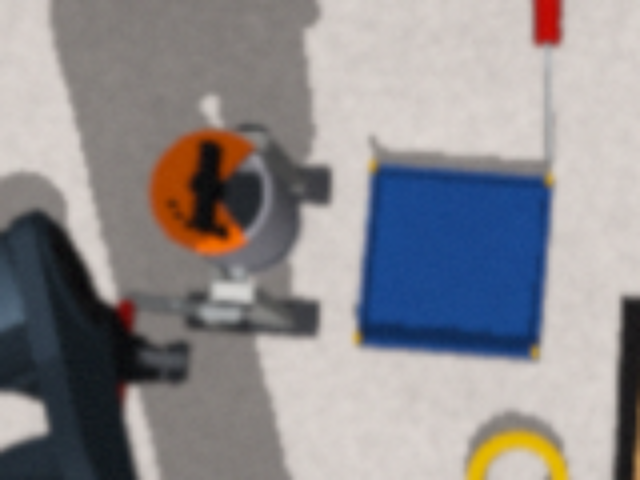

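The top view shows the wedge open towards the tray and the bar parallel to the tip axis. The fingers straddle the handle, so I grip it and tip the jar.

```bash
python3 -m jog '[[[0,0,0],0],[[0,0,0],0],[[0,0,0],0],[[0,0,0],0],[[0,0,0],0],[[0,0,0],0]]' 0.8 40
python3 -m jog '[[[0,-0.7,0.5],0],[[0,-1.46,1.14],0],[[0,-2.2,1.9],0],[[0,-2.73,2.8],0],[[0,-3.2,3.75],0],[[0,-3.53,4.73],0],[[0,-3.75,5.75],0],[[0,-3.8,6.8],0],[[0,-3.75,7.85],0],[[0,-3.53,8.87],0],[[0,-3.2,9.85],0],[[0,-2.73,10.8],0],[[0,-2.2,11.7],0],[[0,-1.46,12.46],0],[[0,-0.8,13.05],0],[[0,-0.2,13.5],0],[[0,-0.2,13.5],0],[[0,-0.2,13.5],0]]'
python3 -c "
from h import *
plan((.497,.197,.183,-94.85))"
```

```text
t: 7.8
tcp_pos: [0.4872, 0.3334, 0.184]
tool_rot: [0.032, 0.707, -0.705, -0.029]
force: [0.2, 2.5, 6.5]
finger_gap: 0.144
t: 9.3
tcp_pos: [0.475, 0.1971, 0.1835]
tool_rot: [-0.032, -0.706, 0.706, 0.031]
force: [3.7, 2.6, 1.5]
finger_gap: 0.148
now [0.475  0.1971 0.1835] hd -95.04 q6 1.84 gap 0.148 F [3.7 2.6 1.5] t 9.3
[-2.19, 0.05, -0.18] -0.003 dist 2.2 q6? 2.03
```

```bash
python3 -m jog '[[[0,-0.95,-0.75],0],[[0,-1.73,-1.56],0],[[0,-0.95,-0.75],0],[[0,0,0],0],[[0,0,0],0],[[0,-0.95,-0.75],0],[[0,-1.73,-1.56],0],[[0,0,0],0],[[0,0,0],0],[[0,-1.73,-1.56],0],[[0,0,0],0],[[0,-1.73,-1.56],0],[[0,0,0],0],[[0,-1.73,-1.56],0],[[0,0,0],0],[[0,0,0],0],[[0,0,0],0],[[0,0,0],0]]'
python3 -c "
from h import *
plan((.475,.197,.183,-94.85));s=snap('top');i=s['frame'][:,:,::-1]; j=snap('side')['frame'][:,:,::-1]
a=cv2.resize(i[125:225,130:260],(520,400),interpolation=2);b=cv2.resize(j[195:295,170:270],(400,400),interpolation=2)
cv2.imwrite('pics/t3c.png',cv2.resize(np.hstack([a,b]),None,fx=.86,fy=.86))"
```

```text
t: 10.8
tcp_pos: [0.4723, 0.1973, 0.1834]
tool_rot: [-0.029, -0.706, 0.707, 0.032]
force: [-1.9, 3.1, 3.7]
finger_gap: 0.151
now [0.4723 0.1973 0.1834] hd -94.99 q6 1.83 gap 0.151 F [-1.9  3.1  3.7] t 10.8
[-0.27, 0.04, 0.0] -0.002 dist 0.3 q6? 2.05
```

View pics/t3c.png

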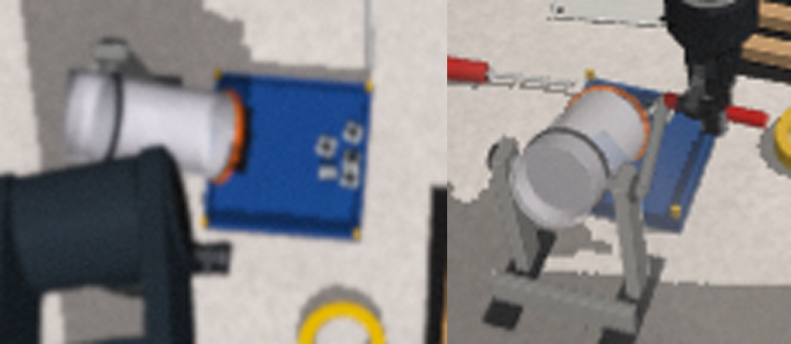

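Four or five nuts lie at about (340,155) in the tray. To be sure the jar is empty, I shake it harder.

```bash
for k in 1; do python3 -m jog '[[[0,-1.73,-1.56],0],[[0,-2.8,-3.2],0],[[0,-1.73,-1.56],0],[[0,0,0],0],[[0,0,0],0],[[0,-1.73,-1.56],0],[[0,-2.8,-3.2],0],[[0,-1.73,-1.56],0],[[0,0,0],0],[[0,-1.73,-1.56],0],[[0,0,0],0],[[0,-1.73,-1.56],0],[[0,0,0],0],[[0,-1.73,-1.56],0],[[0,0,0],0],[[0,-1.73,-1.56],0],[[0,0,0],0],[[0,0,0],0],[[0,0,0],0],[[0,0,0],0]]'; done
python3 -m jog '[[[0,-1.73,-1.56],0],[[0,0,0],0],[[0,-1.73,-1.56],0],[[0,0,0],0],[[0,-1.73,-1.56],0],[[0,0,0],0],[[0,-2.5,-2.7],0],[[0,-1,-0.8],0],[[0,0,0],0],[[0,-2.5,-2.7],0],[[0,-1,-0.8],0],[[0,0,0],0],[[0,0,0],0],[[0,0,0],0],[[0,0,0],0],[[0,0,0],0],[[0,0,0],0],[[0,0,0],0]]'
python3 -c "
from h import *
plan((.475,.197,.183,-94.85));s=snap('top');i=s['frame'][:,:,::-1]; j=snap('side')['frame'][:,:,::-1]
a=cv2.resize(i[140:210,140:230],(540,420),interpolation=2);b=cv2.resize(j[210:270,175:245],(490,420),interpolation=2)
cv2.imwrite('pics/t4c.png',cv2.resize(np.hstack([a,b]),None,fx=.77,fy=.77))"
```

```text
t: 12.57
tcp_pos: [0.4719, 0.1973, 0.1836]
tool_rot: [-0.029, -0.706, 0.707, 0.032]
force: [-2.6, 2.3, 5.9]
finger_gap: 0.146
t: 14.07
tcp_pos: [0.4734, 0.1973, 0.1835]
tool_rot: [-0.03, -0.706, 0.707, 0.031]
force: [-0.2, -1.4, -3.2]
finger_gap: 0.145
now [0.4734 0.1973 0.1835] hd -94.97 q6 1.84 gap 0.145 F [-0.2 -1.4 -3.2] t 14.07
[-0.16, 0.05, 0.01] -0.002 dist 0.2 q6? 2.05
```

View pics/t4c.png

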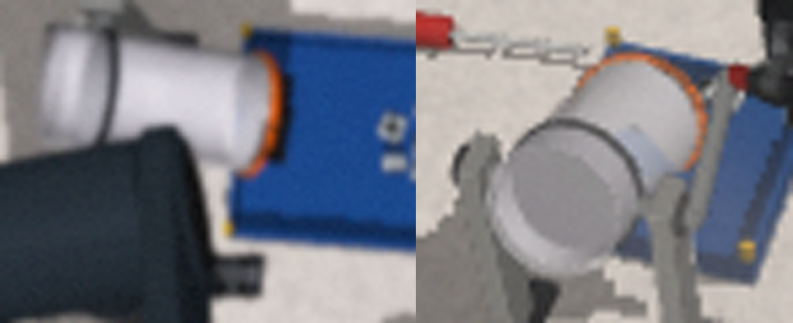

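```bash
python3 -m jog '[[[0,-0.6,-0.45],0],[[0,-1.26,-1.04],0],[[0,-2.0,-1.8],0],[[0,-2.53,-2.7],0],[[0,-3.0,-3.65],0],[[0,-3.33,-4.63],0],[[0,-3.55,-5.65],0],[[0,-3.6,-6.7],0],[[0,-3.55,-7.75],0],[[0,-3.33,-8.77],0],[[0,-3.0,-9.75],0],[[0,-2.53,-10.7],0],[[0,-2.0,-11.6],0],[[0,-1.26,-12.36],0],[[0,-0.5,-13.0],0],[[0,0.2,-13.5],0],[[0,0.25,-13.5],0],[[0,0.25,-13.5],0]]'
python3 -m jog '[[[0,0,0],0],[[0,0,0],0],[[0,0,0],0],[[0,-3,0],0],[[0,-7,0],0],[[0,-11,0],0],[[0,-15,0],0],[[0,-16,0],0],[[0,-16,0],0],[[0,-16,0],0]]' 4
python3 -c "
from h import *
plan((.597,.255,.345,-94.85),(.597,.255,.272,-94.85));s=snap('top');i=s['frame'][:,:,::-1]; j=snap('side')['frame'][:,:,::-1]
a=cv2.resize(i[130:210,120:250],(650,400),interpolation=2);b=cv2.resize(j[190:290,170:260],(360,400),interpolation=2)
cv2.imwrite('pics/t5c.png',cv2.resize(np.hstack([a,b]),None,fx=.79,fy=.79))"
```

```text
t: 15.67
tcp_pos: [0.4852, 0.3323, 0.1814]
tool_rot: [-0.03, -0.706, 0.707, 0.031]
force: [-1.6, -1.9, -1.0]
finger_gap: 0.144
t: 16.5
tcp_pos: [0.4858, 0.3324, 0.3419]
tool_rot: [0.031, 0.707, -0.706, -0.03]
force: [-0.0, -0.3, -0.6]
finger_gap: 0.473
now [0.4858 0.3324 0.3419] hd -95.01 q6 2.07 gap 0.473 F [-0.  -0.3 -0.6] t 16.5
[-11.75, -0.31, 6.74] -0.003 dist 13.6 q6? 2.06
[-11.74, 6.99, 6.75] -0.003 dist 15.2 q6? 2.06
```

View pics/t5c.png

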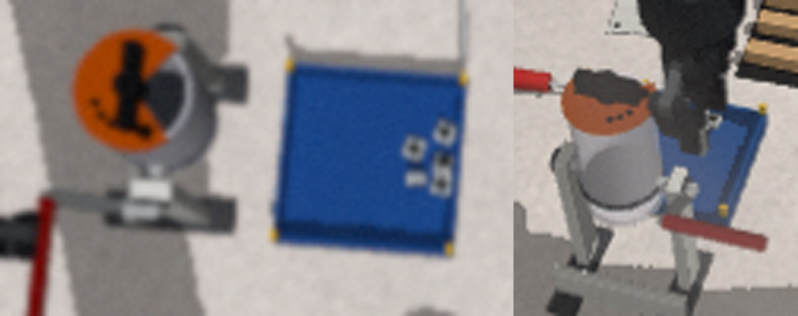

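```bash
python3 -m jog '[[[-4,0,2.2],0],[[-8,0,4.5],0],[[-11.7,0,6.7],0],[[-11.7,0,6.7],0],[[-11.7,2,6.7],0],[[-11.7,5,6.7],0],[[-11.7,6.5,6.7],0],[[-11.7,7,6.7],0],[[-11.7,7,6.7],0],[[-11.7,7,6.7],0]]' 4
python3 -m jog '[[[0,0,0],0],[[0,0,0],0],[[0,0,0],0],[[0,0,0],0],[[0,0,0],0],[[0,0,0],0]]' 0.8 40
python3 -m jog '[[[0,0,0],-0.12],[[0,0,0],-0.24],[[0,0,0],-0.36],[[0,0,0],-0.48],[[0,0,0],-0.6],[[0,0,0],-0.72],[[0,0,0],-0.84],[[0,0,0],-0.96],[[0,0,0],-1.08],[[0,0,0],-1.2],[[0,0,0],-1.32],[[0,0,0],-1.44],[[0,0,0],-1.56],[[0,0,0],-1.68],[[0,0,0],-1.8],[[0,0,0],-1.92],[[0,0,0],-2.04],[[0,0,0],-2.16],[[0,0,0],-2.25],[[0,0,0],-2.25]]'
python3 -m jog '[[[0,0,0],-0.06],[[0,0,0],-0.1],[[0,0,0],-0.1],[[0,0,0],-0.1]]'
python3 -c "
from h import *
plan((.594,.254,.37,42.5)); print(manip.sense()['ft_torque'])"
```

```text
t: 17.43
tcp_pos: [0.596, 0.2554, 0.2703]
tool_rot: [-0.03, -0.706, 0.707, 0.032]
force: [0.8, 0.7, 0.3]
finger_gap: 0.468
t: 17.93
tcp_pos: [0.5968, 0.2553, 0.2722]
tool_rot: [-0.031, -0.706, 0.706, 0.03]
force: [-0.3, -0.7, 1.9]
finger_gap: 0.127
t: 19.6
tcp_pos: [0.5959, 0.2559, 0.2721]
tool_rot: [-0.624, 0.332, -0.331, 0.624]
force: [-3.4, 0.0, 4.0]
finger_gap: 0.13
t: 19.93
tcp_pos: [0.5958, 0.2559, 0.2721]
tool_rot: [-0.64, 0.302, -0.301, 0.64]
force: [-4.4, 0.3, 5.2]
finger_gap: 0.127
now [0.5958 0.2559 0.2721] hd 39.52 q6 -0.46 gap 0.127 F [-4.4  0.3  5.2] t 19.93
[0.02, -9.79, -0.26] -0.052 dist 9.8 q6? -0.34
[0.16744967 0.67273431 0.03965131]
```

```bash
python3 -m jog '[[[0,0,0],0],[[0,0,0],0],[[0,0,0],0],[[0,-2,0],0],[[0,-5,0],0],[[0,-8,0],0],[[0,-8,0],0],[[0,-8,0],0]]' 4
python3 -c "
from h import *
plan((.464,-.0516,.30,85),(.464,-.0516,.10,85))"
```

```text
t: 20.6
tcp_pos: [0.598, 0.2556, 0.3538]
tool_rot: [-0.639, 0.299, -0.303, 0.641]
force: [-0.4, 0.1, 0.2]
finger_gap: 0.47
now [0.598  0.2556 0.3538] hd 39.61 q6 -0.46 gap 0.47 F [-0.4  0.1  0.2] t 20.6
[15.11, 5.27, -29.94] -0.792 dist 33.9 q6? -1.59
[15.05, 25.27, -30.04] -0.792 dist 42.0 q6? -1.59
```

```bash
python3 -m jog '[[[3,0,-6],-0.12],[[15.1,5,-29.9],-0.792],[[15.1,5,-29.9],-0.792],[[15.1,5,-29.9],-0.792],[[15.1,5,-29.9],-0.792],[[15.1,5,-29.9],-0.792],[[15.1,5,-29.9],-0.792],[[15.1,5,-29.9],-0.792],[[15.1,5,-29.9],-0.792],[[15.1,5,-29.9],-0.792],[[15.1,9,-29.9],-0.792],[[15.1,13,-29.9],-0.792],[[15.1,17,-29.9],-0.792],[[15.1,21,-29.9],-0.792],[[15.1,25,-29.9],-0.792],[[15.1,25,-29.9],-0.792],[[15.1,25,-29.9],-0.792],[[15.1,25,-29.9],-0.792]]' 3.6
python3 -c "
from h import *
plan((.464,-.0516,.008,85))"
```

```text
t: 22.1
tcp_pos: [0.4637, -0.0514, 0.1026]
tool_rot: [0.707, -0.03, 0.031, -0.706]
force: [0.2, -0.3, 0.6]
finger_gap: 0.422
now [ 0.4637 -0.0514  0.1026] hd 85.06 q6 -1.84 gap 0.422 F [ 0.2 -0.3  0.6] t 22.1
[0.01, 9.46, -0.01] 0.001 dist 9.5 q6? -1.59
```

```bash
python3 -m jog '[[[0,3,0],0],[[0,6,0],0],[[0,8.5,0],0],[[0,9.4,0],0],[[0,9.4,0],0],[[0,9.4,0],0]]' 3.6
python3 -m jog '[[[0,0,0],0],[[0,0,0],0],[[0,0,0],0],[[0,0,0],0],[[0,0,0],0],[[0,-3,0],0],[[0,-7,0],0],[[0,-11,0],0],[[0,-11,0],0],[[0,-11,0],0]]' 1.6 50
python3 -c "
from h import *
plan((.6358,.1061,.119,-4.85),(.6358,.1061,.0305,-4.85))"
```

```text
t: 22.6
tcp_pos: [0.4643, -0.052, 0.0097]
tool_rot: [0.707, -0.029, 0.032, -0.706]
force: [-0.2, -0.4, 0.4]
finger_gap: 0.424
t: 23.43
tcp_pos: [0.4648, -0.0522, 0.1212]
tool_rot: [0.707, -0.028, 0.034, -0.705]
force: [0.2, 0.6, -0.4]
finger_gap: 0.244
now [ 0.4648 -0.0522  0.1212] hd 85.04 q6 -1.84 gap 0.244 F [ 0.2  0.6 -0.4] t 23.43
[15.67, 0.31, 17.26] 1.569 dist 23.3 q6? 0.25
[15.59, 9.16, 17.28] 1.569 dist 25.0 q6? 0.25
```

```bash
python3 -m jog '[[[15.7,0,17.3],1.569],[[15.7,0,17.3],1.569],[[15.7,0,17.3],1.569],[[15.7,0,17.3],1.569],[[15.7,0,17.3],1.569],[[15.7,0,17.3],1.569],[[15.7,0,17.3],1.569],[[15.7,0,17.3],1.569],[[15.7,0,17.3],1.569],[[15.7,0,17.3],1.569],[[15.7,0,17.3],1.569],[[15.7,0,17.3],1.569],[[15.7,0,17.3],1.569],[[15.7,0,17.3],1.569],[[15.7,0,17.3],1.569],[[15.7,0,17.3],1.569]]'
python3 -c "
from h import *
plan((.6358,.1061,.06,-4.85),(.6358,.1061,.0315,-4.85)); s=snap('top'); 
i=s['frame'][:,:,::-1]; cv2.imwrite('pics/t6c.png',cv2.resize(i[120:240,180:340],(640,480),interpolation=2))"
```

```text
t: 24.77
tcp_pos: [0.6335, 0.1071, 0.1169]
tool_rot: [-0.479, 0.521, -0.52, 0.478]
force: [-1.6, 0.3, -0.6]
finger_gap: 0.241
now [0.6335 0.1071 0.1169] hd -4.75 q6 0.08 gap 0.241 F [-1.6  0.3 -0.6] t 24.77
[0.08, 5.69, 0.25] 0.002 dist 5.7 q6? 0.25
[0.08, 8.54, 0.25] 0.002 dist 8.5 q6? 0.25
```

View pics/t6c.png

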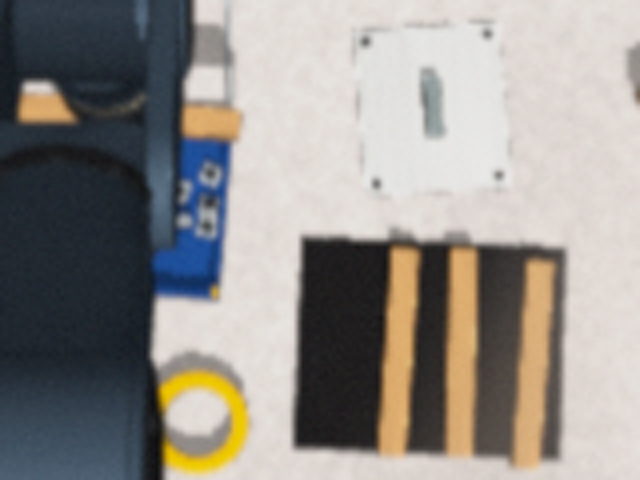

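```bash
python3 -m jog '[[[0.1,3,0.2],0],[[0.1,6,0.2],0],[[0.1,7.5,0.2],0],[[0.1,8.2,0.2],0],[[0.1,8.5,0.2],0],[[0.1,8.5,0.2],0],[[0.1,8.5,0.2],0]]'
python3 -c "
from h import *
plan((.6358,.1061,.0315,-4.85))"
```

```text
t: 25.4
tcp_pos: [0.6368, 0.106, 0.0334]
tool_rot: [0.478, -0.52, 0.521, -0.479]
force: [0.3, -0.4, -0.7]
finger_gap: 0.246
now [0.6368 0.106  0.0334] hd -4.84 q6 0.08 gap 0.246 F [ 0.3 -0.4 -0.7] t 25.4
[-0.0, 0.19, -0.11] 0.0 dist 0.2 q6? 0.25
```

Slightly high, so I lower it 2 mm, release with a small opening and rise.

```bash
python3 -m jog '[[[0,0.1,0],0],[[0,0.2,-0.05],0],[[0,0.2,-0.05],0],[[0,0.2,-0.05],0]]'
python3 -m jog '[[[0,0,0],0],[[0,0,0],0],[[0,0,0],0],[[0,-1,0],0],[[0,-3,0],0],[[0,-6,0],0],[[0,-10,0],0],[[0,-10,0],0],[[0,-10,0],0]]' 3.6
python3 -c "
from h import *
plan((.459,-.1044,.13,85.5),(.459,-.1044,.008,85.5))"
```

```text
t: 25.73
tcp_pos: [0.637, 0.106, 0.032]
tool_rot: [0.478, -0.52, 0.522, -0.479]
force: [0.6, 0.1, 5.3]
finger_gap: 0.244
t: 26.48
tcp_pos: [0.6376, 0.1061, 0.1341]
tool_rot: [0.477, -0.519, 0.522, -0.48]
force: [-0.6, 0.3, -0.6]
finger_gap: 0.421
now [0.6376 0.1061 0.1341] hd -4.86 q6 0.08 gap 0.421 F [-0.6  0.3 -0.6] t 26.48
[22.48, 0.29, -16.01] -1.577 dist 27.6 q6? -1.72
[22.49, 12.49, -16.1] -1.577 dist 30.3 q6? -1.72
```

```bash
python3 -m jog '[[[22.5,0,-16],-1.577],[[22.5,0,-16],-1.577],[[22.5,0,-16],-1.577],[[22.5,0,-16],-1.577],[[22.5,0,-16],-1.577],[[22.5,0,-16],-1.577],[[22.5,0,-16],-1.577],[[22.5,0,-16],-1.577],[[22.5,0,-16],-1.577],[[22.5,0,-16],-1.577],[[22.5,0,-16],-1.577],[[22.5,0,-16],-1.577],[[22.5,0,-16],-1.577],[[22.5,0,-16],-1.577],[[22.5,4,-16],-1.577],[[22.5,6,-16],-1.577],[[22.5,6,-16],-1.577],[[22.5,6,-16],-1.577]]' 3.6
python3 -c "
from h import *
plan((.459,-.1044,.008,85.5))"
```

```text
t: 27.98
tcp_pos: [0.4558, -0.104, 0.0695]
tool_rot: [-0.706, 0.03, -0.027, 0.707]
force: [0.8, -0.1, 0.1]
finger_gap: 0.42
now [ 0.4558 -0.104   0.0695] hd 85.37 q6 -1.95 gap 0.42 F [ 0.8 -0.1  0.1] t 27.98
[0.35, 6.15, -0.02] -0.002 dist 6.2 q6? -1.72
```

```bash
python3 -m jog '[[[0.3,2,0],0],[[0.3,4,0],0],[[0.3,5.5,0],0],[[0.3,6.1,0],0],[[0.3,6.1,0],0],[[0.3,6.1,0],0]]' 3.6
python3 -m jog '[[[0,0,0],0],[[0,0,0],0],[[0,0,0],0],[[0,0,0],0],[[0,0,0],0],[[0,-3,0],0],[[0,-7,0],0],[[0,-11,0],0],[[0,-11,0],0],[[0,-11,0],0]]' 1.6 50
python3 -c "
from h import *
plan((.5322,.1149,.119,-4.85))"
```

```text
t: 28.48
tcp_pos: [0.4605, -0.105, 0.0104]
tool_rot: [0.707, -0.028, 0.028, -0.706]
force: [-0.7, 0.5, 0.5]
finger_gap: 0.417
t: 29.32
tcp_pos: [0.4616, -0.1056, 0.1222]
tool_rot: [0.708, -0.026, 0.03, -0.706]
force: [0.2, 0.4, -0.8]
finger_gap: 0.241
now [ 0.4616 -0.1056  0.1222] hd 85.49 q6 -1.95 gap 0.241 F [ 0.2  0.4 -0.8] t 29.32
[5.3, 0.3, 22.53] 1.577 dist 23.2 q6? 0.3
```

```bash
python3 -m jog '[[[5.3,0,22.5],1.577],[[5.3,0,22.5],1.577],[[5.3,0,22.5],1.577],[[5.3,0,22.5],1.577],[[5.3,0,22.5],1.577],[[5.3,0,22.5],1.577],[[5.3,0,22.5],1.577],[[5.3,0,22.5],1.577],[[5.3,0,22.5],1.577],[[5.3,0,22.5],1.577],[[5.3,0,22.5],1.577],[[5.3,0,22.5],1.577],[[5.3,0,22.5],1.577],[[5.3,0,22.5],1.577],[[5.3,0,22.5],1.577],[[5.3,0,22.5],1.577]]'
python3 -c "
from h import *
plan((.5322,.1149,.0324,-4.85))"
```

```text
t: 30.65
tcp_pos: [0.5295, 0.1152, 0.1183]
tool_rot: [-0.479, 0.521, -0.52, 0.478]
force: [0.6, -0.4, -1.3]
finger_gap: 0.244
now [0.5295 0.1152 0.1183] hd -4.79 q6 0.09 gap 0.244 F [ 0.6 -0.4 -1.3] t 30.65
[0.01, 8.59, 0.3] 0.001 dist 8.6 q6? 0.3
```

```bash
python3 -m jog '[[[0,3,0.2],0],[[0,6,0.2],0],[[0,7.5,0.2],0],[[0,8.3,0.2],0],[[0,8.7,0.2],0],[[0,8.7,0.2],0],[[0,8.7,0.2],0]]'
python3 -c "
from h import *
plan((.5322,.1149,.0324,-4.85))"
```

```text
t: 31.23
tcp_pos: [0.5328, 0.1151, 0.033]
tool_rot: [0.478, -0.52, 0.521, -0.479]
force: [0.0, -0.2, 0.4]
finger_gap: 0.239
now [0.5328 0.1151 0.033 ] hd -4.83 q6 0.09 gap 0.239 F [ 0.  -0.2  0.4] t 31.23
[0.03, 0.06, -0.05] 0.0 dist 0.1 q6? 0.3
```

```bash
python3 -m jog '[[[0,0.05,0],0],[[0,0.05,0],0],[[0,0,0],0]]'
python3 -m jog '[[[0,0,0],0],[[0,0,0],0],[[0,0,0],0],[[0,-1,0],0],[[0,-3,0],0],[[0,-6,0],0],[[0,-10,0],0],[[0,-10,0],0],[[0,-10,0],0]]' 4
cat >> h.py <<'E'
P1=[(116,68),(250,60),(128,224),(263,215)]; P2=[(482,291),(615,303),(470,450),(605,461)]
def holes(s,hs,z=.005,rad=4):
    g=cv2.cvtColor(s['frame'],cv2.COLOR_RGB2GRAY).astype(float); out=[]
    for p in np.array(hs)/4.4+[245,115]-.4:
        x,y=np.round(p).astype(int); w=g[y-rad:y+rad+1,x-rad:x+rad+1]; d=np.clip(np.median(w)-w-25,0,None)
        yy,xx=np.mgrid[-rad:rad+1,-rad:rad+1]; out.append((x+(d*xx).sum()/d.sum(),y+(d*yy).sum()/d.sum()))
    out=np.array(out); w=at(s,out,z); v=w[0]-w[2]+w[1]-w[3]; u=w[1]-w[0]+w[3]-w[2]
    print('holes moved px',(out-(np.array(hs)/4.4+[245,115]-.4)).round(1).tolist(),'c',w.mean(0).round(4),'ang',np.degrees(np.arctan2(v[1],v[0])).round(2),'len',np.linalg.norm(v)/2,np.linalg.norm(u)/2)
E
python3 -c "
from h import *
s=snap('top'); holes(s,P1); holes(s,P2)
plan((.661,-.1355,.13,93.7))
i=s['frame'][:,:,::-1]; cv2.imwrite('pics/t7c.png',cv2.resize(i[100:260,200:420],(770,560),interpolation=2))"
```

```text
t: 31.48
tcp_pos: [0.5329, 0.1151, 0.0331]
tool_rot: [0.478, -0.52, 0.521, -0.479]
force: [0.7, 1.9, -0.0]
finger_gap: 0.242
t: 32.23
tcp_pos: [0.5345, 0.1152, 0.1356]
tool_rot: [0.477, -0.519, 0.522, -0.48]
force: [-0.0, -0.8, -0.2]
finger_gap: 0.468
holes moved px [[-0.1, -0.2], [-0.2, -0.8], [-0.1, 0.1], [-0.1, -0.1]] c [ 0.6621 -0.135   0.005 ] ang 3.71 len 0.12151887100333758 0.10213037179178555
holes moved px [[nan, nan], [nan, nan], [nan, nan], [nan, nan]] c [nan nan nan] ang nan len nan nan
now [0.533  0.1152 0.134 ] hd -4.86 q6 0.09 gap 0.466 F [-0.4 -0.8 -0.9] t 32.28
[23.89, 0.43, 14.88] -1.72 dist 28.1 q6? -1.84h.py:47: RuntimeWarning: invalid value encountered in scalar divide
  yy,xx=np.mgrid[-rad:rad+1,-rad:rad+1]; out.append((x+(d*xx).sum()/d.sum(),y+(d*yy).sum()/d.sum()))
```

```bash
python3 -c "
from h import *
plan((.6615,-.135,.13,-86.3))"
python3 -m jog '[[[23.8,0,14.9],1.421],[[23.8,0,14.9],1.421],[[23.8,0,14.9],1.421],[[23.8,0,14.9],1.421],[[23.8,0,14.9],1.421],[[23.8,0,14.9],1.421],[[23.8,0,14.9],1.421],[[23.8,0,14.9],1.421],[[23.8,0,14.9],1.421],[[23.8,0,14.9],1.421],[[23.8,0,14.9],1.421],[[23.8,0,14.9],1.421],[[23.8,0,14.9],1.421],[[23.8,4,14.9],1.421],[[23.8,6.5,14.9],1.421],[[23.8,6.5,14.9],1.421],[[23.8,6.5,14.9],1.421]]' 4
python3 -c "
from h import *
plan((.6615,-.135,.008,-86.3)); s=snap('top')
i=s['frame'][:,:,::-1]; cv2.imwrite('pics/t8c.png',cv2.resize(i[90:270,150:420],(780,520),interpolation=2))"
```

```text
now [0.533  0.1152 0.134 ] hd -4.86 q6 0.09 gap 0.466 F [-0.4 -0.8 -0.9] t 32.28
[23.84, 0.43, 14.92] 1.421 dist 28.1 q6? 1.3
t: 33.7
tcp_pos: [0.6589, -0.1339, 0.0652]
tool_rot: [-0.025, 0.708, -0.706, 0.021]
force: [-0.0, 0.0, 0.1]
finger_gap: 0.469
now [ 0.6589 -0.1339  0.0652] hd -86.23 q6 1.14 gap 0.469 F [-0.   0.   0.1] t 33.7
[-0.29, 5.71, 0.14] 0.001 dist 5.7 q6? 1.3
```

View pics/t8c.png

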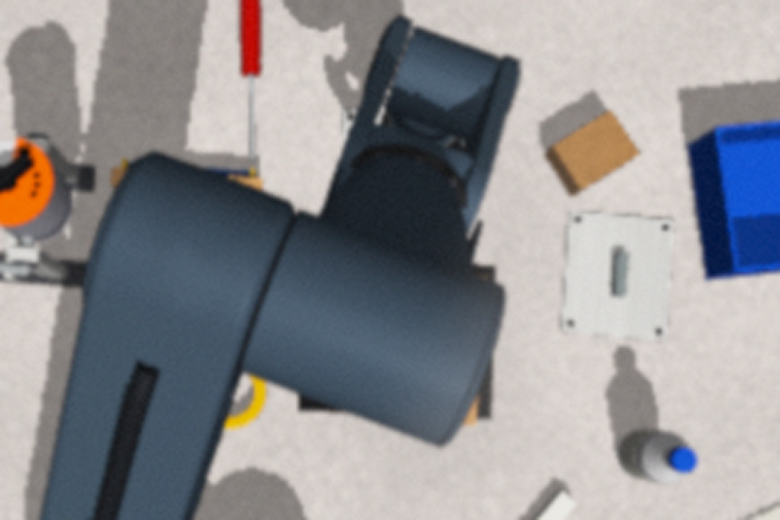

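Plate 2 was knocked aside: its holes are now at about (577,219) and (658,332) in the crop. Plate 1 has not moved, so I grasp it.

```bash
python3 -m jog '[[[-0.3,2,0.1],0],[[-0.3,4,0.1],0],[[-0.3,5.2,0.1],0],[[-0.3,5.7,0.1],0],[[-0.3,5.7,0.1],0],[[-0.3,5.7,0.1],0]]' 4
python3 -m jog '[[[0,0,0],0],[[0,0,0],0],[[0,0,0],0],[[0,0,0],0],[[0,0,0],0],[[0,0,0],0],[[0,-3,0],0],[[0,-7,0],0],[[0,-11,0],0],[[0,-11,0],0],[[0,-11,0],0]]' 0.8 60
python3 -c "
from h import *
plan((.584,.1105,.12,-4.85))"
```

```text
t: 34.25
tcp_pos: [0.6645, -0.1357, 0.0115]
tool_rot: [0.022, -0.707, 0.707, -0.023]
force: [0.7, -0.1, 0.8]
finger_gap: 0.468
t: 35.17
tcp_pos: [0.6658, -0.1362, 0.1238]
tool_rot: [0.021, -0.706, 0.708, -0.025]
force: [0.0, 0.8, -1.3]
finger_gap: 0.142
now [ 0.6658 -0.1362  0.1238] hd -86.28 q6 1.14 gap 0.142 F [ 0.   0.8 -1.3] t 35.17
[6.56, 0.27, -25.14] -1.421 dist 26.0 q6? 0.27
```

```bash
python3 -m jog '[[[3,0,-8],-0.3],[[6.6,0,-25.3],-1.421],[[6.6,0,-25.3],-1.421],[[6.6,0,-25.3],-1.421],[[6.6,0,-25.3],-1.421],[[6.6,0,-25.3],-1.421],[[6.6,0,-25.3],-1.421],[[6.6,0,-25.3],-1.421],[[6.6,0,-25.3],-1.421],[[6.6,0,-25.3],-1.421],[[6.6,0,-25.3],-1.421],[[6.6,0,-25.3],-1.421],[[6.6,0,-25.3],-1.421],[[6.6,0,-25.3],-1.421],[[6.6,0,-25.3],-1.421],[[6.6,0,-25.3],-1.421]]'
python3 -c "
from h import *
plan((.5842,.113,.0585,-4.85));s=snap('side');t=snap('top')
j=s['frame'][:,:,::-1]; i=t['frame'][:,:,::-1]
a=cv2.resize(j[170:290,170:290],(480,480),interpolation=2);b=cv2.resize(i[130:210,180:250],(420,480),interpolation=2)
cv2.imwrite('pics/t9c.png',cv2.resize(np.hstack([a,b]),None,fx=.88,fy=.88))"
```

```text
t: 36.5
tcp_pos: [0.5811, 0.1127, 0.12]
tool_rot: [-0.478, 0.521, -0.521, 0.478]
force: [-0.1, 0.4, -0.6]
finger_gap: 0.142
now [0.5811 0.1127 0.12  ] hd -4.92 q6 0.09 gap 0.142 F [-0.1  0.4 -0.6] t 36.5
[-0.06, 6.15, 0.31] -0.001 dist 6.2 q6? 0.28
```

View pics/t9c.png

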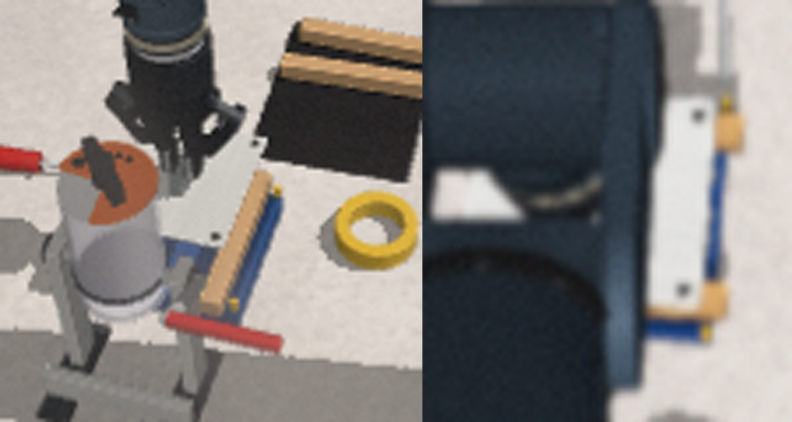

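Both sticks lie beside the tabs and the plate hangs level over them, so I lower it.

```bash
python3 -m jog '[[[0,2,0.2],0],[[0,4,0.2],0],[[0,5.3,0.2],0],[[0,5.8,0.2],0],[[0,6.1,0.2],0],[[0,6.1,0.2],0],[[0,6.1,0.2],0]]'
python3 -c "
from h import *
plan((.5842,.113,.0585,-4.85))"
```

```text
t: 37.18
tcp_pos: [0.5843, 0.1126, 0.0603]
tool_rot: [0.478, -0.52, 0.521, -0.479]
force: [0.2, 0.1, -0.8]
finger_gap: 0.138
now [0.5843 0.1126 0.0603] hd -4.88 q6 0.09 gap 0.138 F [ 0.2  0.1 -0.8] t 37.18
[-0.04, 0.18, -0.01] -0.0 dist 0.2 q6? 0.28
```

```bash
python3 -m jog '[[[0,0.1,0],0],[[0,0.2,0],0],[[0,0.2,0],0],[[0,0.2,0],0]]'
python3 -m jog '[[[0,0,0],0],[[0,0,0],0],[[0,0,0],0],[[0,-1,0],0],[[0,-3,0],0],[[0,-6,0],0],[[0,-9,0],0],[[0,-9,0],0],[[0,-9,0],0]]' 3.6
python3 -c "
from h import *
plan((.4606,-.1555,.14,88.1))
s=snap('top')
for i,st,c,px in blobs(colmask(s['frame'],'wood'),150):
    if 240<c[0]<330 and 170<c[1]<240:
        w=at(s,px,.025)[:,:2]; m=w.mean(0); e,V=np.linalg.eigh(np.cov((w-m).T)); a=V[:,1]
        print(st[4],m.round(4),np.degrees(np.arctan2(a[1],a[0])).round(1),np.sqrt(12*e).round(3))
hp=np.array([(577,219),(664,227),(569,323),(658,332)])/2.889+[150,90]
holes(s,(hp-[245,115])*4.4)"
```

```text
t: 37.52
tcp_pos: [0.5845, 0.1126, 0.0591]
tool_rot: [0.478, -0.52, 0.521, -0.479]
force: [-1.5, 0.8, 5.2]
finger_gap: 0.137
t: 38.27
tcp_pos: [0.5851, 0.1126, 0.1501]
tool_rot: [0.477, -0.52, 0.522, -0.48]
force: [-0.5, -0.6, -0.7]
finger_gap: 0.423
now [0.5851 0.1126 0.1501] hd -4.87 q6 0.09 gap 0.423 F [-0.5 -0.6 -0.7] t 38.27
[27.77, 0.95, -10.14] -1.623 dist 29.6 q6? -1.86
436 [ 0.4604 -0.1539] 178.1 [0.027 0.166]
379 [ 0.4503 -0.2117] 174.7 [0.024 0.166]
holes moved px [[0.2, 0.0], [0.2, -0.1], [0.4, 0.0], [0.2, -0.2]] c [ 0.5327 -0.3854  0.005 ] ang -5.38 len 0.12080686318343403 0.10169837288968196
```

```bash
python3 -m jog '[[[27.8,1,-10.1],-1.623],[[27.8,1,-10.1],-1.623],[[27.8,1,-10.1],-1.623],[[27.8,1,-10.1],-1.623],[[27.8,1,-10.1],-1.623],[[27.8,1,-10.1],-1.623],[[27.8,1,-10.1],-1.623],[[27.8,1,-10.1],-1.623],[[27.8,1,-10.1],-1.623],[[27.8,1,-10.1],-1.623],[[27.8,1,-10.1],-1.623],[[27.8,1,-10.1],-1.623],[[27.8,1,-10.1],-1.623],[[27.8,1,-10.1],-1.623],[[27.8,5,-10.1],-1.623],[[27.8,8,-10.1],-1.623],[[27.8,8,-10.1],-1.623],[[27.8,8,-10.1],-1.623]]' 3.6
python3 -c "
from h import *
plan((.461,-.1553,.008,88.1))"
```

```text
t: 39.82
tcp_pos: [0.4573, -0.1547, 0.0656]
tool_rot: [-0.706, 0.014, -0.01, 0.708]
force: [0.3, -0.3, 0.3]
finger_gap: 0.427
now [ 0.4573 -0.1547  0.0656] hd 88.11 q6 -2.1 gap 0.427 F [ 0.3 -0.3  0.3] t 39.82
[0.4, 5.76, -0.07] 0.0 dist 5.8 q6? -1.86
```

```bash
python3 -m jog '[[[0.2,2,0],0],[[0.2,4,0],0],[[0.2,5.3,0],0],[[0.2,5.8,0],0],[[0.2,5.8,0],0],[[0.2,5.8,0],0]]' 3.6
python3 -m jog '[[[0,0,0],0],[[0,0,0],0],[[0,0,0],0],[[0,0,0],0],[[0,0,0],0],[[0,-3,0],0],[[0,-7,0],0],[[0,-11,0],0],[[0,-13,0],0],[[0,-13,0],0],[[0,-13,0],0]]' 1.6 50
python3 -c "
from h import *
plan((.6365,.1063,.14,-4.85))"
```

```text
t: 40.32
tcp_pos: [0.4619, -0.1563, 0.0106]
tool_rot: [0.707, -0.011, 0.012, -0.707]
force: [0.1, 0.6, 0.7]
finger_gap: 0.42
t: 41.23
tcp_pos: [0.462, -0.1563, 0.1412]
tool_rot: [0.708, -0.01, 0.013, -0.706]
force: [-0.6, -0.6, -0.5]
finger_gap: 0.241
now [ 0.462  -0.1563  0.1412] hd 88.13 q6 -2.09 gap 0.241 F [-0.6 -0.6 -0.5] t 41.23
[16.58, 0.12, 26.82] 1.623 dist 31.5 q6? 0.25
```

```bash
python3 -m jog '[[[16.6,0,26.8],1.623],[[16.6,0,26.8],1.623],[[16.6,0,26.8],1.623],[[16.6,0,26.8],1.623],[[16.6,0,26.8],1.623],[[16.6,0,26.8],1.623],[[16.6,0,26.8],1.623],[[16.6,0,26.8],1.623],[[16.6,0,26.8],1.623],[[16.6,0,26.8],1.623],[[16.6,0,26.8],1.623],[[16.6,0,26.8],1.623],[[16.6,0,26.8],1.623],[[16.6,0,26.8],1.623],[[16.6,0,26.8],1.623],[[16.6,0,26.8],1.623],[[16.6,0,26.8],1.623]]'
python3 -c "
from h import *
plan((.6365,.1063,.0594,-4.85))"
```

```text
t: 42.65
tcp_pos: [0.6353, 0.1064, 0.1382]
tool_rot: [-0.479, 0.521, -0.52, 0.478]
force: [0.7, 0.1, -1.2]
finger_gap: 0.242
now [0.6353 0.1064 0.1382] hd -4.78 q6 0.08 gap 0.242 F [ 0.7  0.1 -1.2] t 42.65
[-0.0, 7.88, 0.14] 0.001 dist 7.9 q6? 0.25
```

```bash
python3 -m jog '[[[0,3,0],0],[[0,5.5,0],0],[[0,7,0],0],[[0,7.6,0],0],[[0,7.9,0],0],[[0,7.9,0],0],[[0,7.9,0],0]]'
python3 -c "
from h import *
plan((.6365,.1063,.0594,-4.85))"
```

```text
t: 43.23
tcp_pos: [0.6366, 0.1064, 0.0611]
tool_rot: [0.478, -0.52, 0.521, -0.479]
force: [-0.3, 0.1, -0.7]
finger_gap: 0.243
now [0.6366 0.1064 0.0611] hd -4.84 q6 0.08 gap 0.243 F [-0.3  0.1 -0.7] t 43.23
[0.02, 0.17, -0.01] 0.0 dist 0.2 q6? 0.25
```

```bash
python3 -m jog '[[[0,0.1,0],0],[[0,0.2,0],0],[[0,0.2,0],0],[[0,0.2,0],0]]'
python3 -m jog '[[[0,0,0],0],[[0,0,0],0],[[0,0,0],0],[[0,-1,0],0],[[0,-3,0],0],[[0,-6,0],0],[[0,-9,0],0],[[0,-9,0],0],[[0,-9,0],0]]' 3.6
python3 -c "
from h import *
plan((.4512,-.2134,.15,84.7))"
```

```text
t: 43.57
tcp_pos: [0.6369, 0.1065, 0.0601]
tool_rot: [0.478, -0.52, 0.521, -0.479]
force: [-0.7, -0.1, 4.2]
finger_gap: 0.242
t: 44.32
tcp_pos: [0.6377, 0.1065, 0.1515]
tool_rot: [0.477, -0.519, 0.522, -0.48]
force: [-0.3, -0.6, -0.4]
finger_gap: 0.415
now [0.6377 0.1065 0.1515] hd -4.87 q6 0.08 gap 0.415 F [-0.3 -0.6 -0.4] t 44.32
[33.46, 0.05, -15.87] -1.563 dist 37.0 q6? -1.92
```

```bash
python3 -m jog '[[[33.5,0,-15.9],-1.563],[[33.5,0,-15.9],-1.563],[[33.5,0,-15.9],-1.563],[[33.5,0,-15.9],-1.563],[[33.5,0,-15.9],-1.563],[[33.5,0,-15.9],-1.563],[[33.5,0,-15.9],-1.563],[[33.5,0,-15.9],-1.563],[[33.5,0,-15.9],-1.563],[[33.5,0,-15.9],-1.563],[[33.5,0,-15.9],-1.563],[[33.5,0,-15.9],-1.563],[[33.5,0,-15.9],-1.563],[[33.5,0,-15.9],-1.563],[[33.5,4,-15.9],-1.563],[[33.5,8,-15.9],-1.563],[[33.5,8,-15.9],-1.563],[[33.5,8,-15.9],-1.563],[[33.5,8,-15.9],-1.563]]' 3.6
python3 -c "
from h import *
plan((.4512,-.2134,.008,84.7))"
```

```text
t: 45.9
tcp_pos: [0.4493, -0.2139, 0.0693]
tool_rot: [0.706, -0.033, 0.033, -0.706]
force: [0.1, -0.6, -0.2]
finger_gap: 0.419
now [ 0.4493 -0.2139  0.0693] hd 84.69 q6 -2.15 gap 0.419 F [ 0.1 -0.6 -0.2] t 45.9
[0.18, 6.13, 0.07] -0.0 dist 6.1 q6? -1.92
```

```bash
python3 -m jog '[[[0.1,2,0],0],[[0.1,4,0],0],[[0.1,5.5,0],0],[[0.1,6.1,0],0],[[0.1,6.1,0],0],[[0.1,6.1,0],0]]' 3.6
python3 -m jog '[[[0,0,0],0],[[0,0,0],0],[[0,0,0],0],[[0,0,0],0],[[0,0,0],0],[[0,-3,0],0],[[0,-7,0],0],[[0,-11,0],0],[[0,-13,0],0],[[0,-13,0],0],[[0,-13,0],0]]' 1.6 50
python3 -c "
from h import *
plan((.5326,.1151,.14,-4.85))"
```

```text
t: 46.4
tcp_pos: [0.4513, -0.2147, 0.0095]
tool_rot: [0.707, -0.032, 0.034, -0.706]
force: [0.3, -0.9, 0.1]
finger_gap: 0.422
t: 47.32
tcp_pos: [0.4509, -0.2144, 0.1396]
tool_rot: [0.707, -0.031, 0.034, -0.705]
force: [-0.8, -0.5, -1.4]
finger_gap: 0.245
now [ 0.4509 -0.2144  0.1396] hd 84.7 q6 -2.15 gap 0.245 F [-0.8 -0.5 -1.4] t 47.32
[5.09, -0.11, 33.57] 1.563 dist 33.9 q6? 0.3
```

```bash
python3 -m jog '[[[5.1,0,33.6],1.563],[[5.1,0,33.6],1.563],[[5.1,0,33.6],1.563],[[5.1,0,33.6],1.563],[[5.1,0,33.6],1.563],[[5.1,0,33.6],1.563],[[5.1,0,33.6],1.563],[[5.1,0,33.6],1.563],[[5.1,0,33.6],1.563],[[5.1,0,33.6],1.563],[[5.1,0,33.6],1.563],[[5.1,0,33.6],1.563],[[5.1,0,33.6],1.563],[[5.1,0,33.6],1.563],[[5.1,0,33.6],1.563],[[5.1,0,33.6],1.563],[[5.1,0,33.6],1.563]]'
python3 -c "
from h import *
plan((.5326,.1151,.0585,-4.85))"
```

```text
t: 48.73
tcp_pos: [0.5314, 0.1158, 0.1366]
tool_rot: [-0.479, 0.521, -0.52, 0.478]
force: [-0.1, 0.2, -1.2]
finger_gap: 0.242
now [0.5314 0.1158 0.1366] hd -4.79 q6 0.09 gap 0.242 F [-0.1  0.2 -1.2] t 48.73
[0.06, 7.81, 0.15] 0.001 dist 7.8 q6? 0.3
```

```bash
python3 -m jog '[[[0,3,0],0],[[0,5.5,0],0],[[0,7,0],0],[[0,7.6,0],0],[[0,7.9,0],0],[[0,7.9,0],0],[[0,7.9,0],0]]'
python3 -m jog '[[[0,0.1,0],0],[[0,0.1,0],0],[[0,0.1,0],0]]'
python3 -c "
from h import *
plan((.5326,.1151,.0585,-4.85))"
```

```text
t: 49.32
tcp_pos: [0.5326, 0.1159, 0.0591]
tool_rot: [0.478, -0.52, 0.521, -0.479]
force: [-1.1, 0.3, -0.4]
finger_gap: 0.243
t: 49.57
tcp_pos: [0.5329, 0.1159, 0.0586]
tool_rot: [0.478, -0.52, 0.521, -0.479]
force: [-0.6, -0.9, 6.0]
finger_gap: 0.242
now [0.5329 0.1159 0.0586] hd -4.85 q6 0.09 gap 0.242 F [-0.6 -0.9  6. ] t 49.57
[0.08, 0.01, -0.03] 0.0 dist 0.1 q6? 0.3
```

```bash
python3 -m jog '[[[0,0,0],0],[[0,0,0],0],[[0,0,0],0],[[0,-1,0],0],[[0,-3,0],0],[[0,-6,0],0],[[0,-10,0],0],[[0,-10,0],0],[[0,-10,0],0]]' 4
python3 -c "
from h import *
plan((.5327,-.3854,.16,-95.4))
s=snap('top')
hp=np.array([(577,219),(664,227),(569,323),(658,332)])/2.889+[150,90]
holes(s,(hp-[245,115])*4.4)"
```

```text
t: 50.32
tcp_pos: [0.534, 0.116, 0.1606]
tool_rot: [0.477, -0.519, 0.522, -0.48]
force: [0.1, -0.0, -0.6]
finger_gap: 0.466
now [0.534  0.116  0.1606] hd -4.86 q6 0.09 gap 0.466 F [ 0.1 -0.  -0.6] t 50.32
[49.97, 0.06, 4.12] 1.58 dist 50.1 q6? 1.04
holes moved px [[0.2, 0.0], [0.2, -0.1], [0.4, 0.0], [0.2, -0.2]] c [ 0.5327 -0.3855  0.005 ] ang -5.43 len 0.12074244355948116 0.1017164677386955
```

```bash
python3 -m jog '[[[50,0,4.1],1.58],[[50,0,4.1],1.58],[[50,0,4.1],1.58],[[50,0,4.1],1.58],[[50,0,4.1],1.58],[[50,0,4.1],1.58],[[50,0,4.1],1.58],[[50,0,4.1],1.58],[[50,0,4.1],1.58],[[50,0,4.1],1.58],[[50,0,4.1],1.58],[[50,0,4.1],1.58],[[50,0,4.1],1.58],[[50,0,4.1],1.58],[[50,0,4.1],1.58],[[50,0,4.1],1.58],[[50,0,4.1],1.58],[[50,4,4.1],1.58],[[50,8,4.1],1.58],[[50,8,4.1],1.58]]' 4
python3 -m jog '[[[0,0,0],0],[[0,0,0],0]]'
python3 -c "
from h import *
plan((.5327,-.3854,.01,-95.4))"
```

```text
t: 52.03
tcp_pos: [0.5262, -0.3797, 0.0692]
tool_rot: [0.028, 0.711, -0.702, -0.037]
force: [-1.6, 0.9, -1.6]
finger_gap: 0.464
t: 52.2
tcp_pos: [0.5315, -0.3856, 0.0791]
tool_rot: [-0.033, -0.706, 0.707, 0.032]
force: [0.7, -0.7, 0.8]
finger_gap: 0.47
now [ 0.5315 -0.3856  0.0791] hd -95.31 q6 0.87 gap 0.47 F [ 0.7 -0.7  0.8] t 52.2
[-0.1, 6.91, -0.04] 0.002 dist 6.9 q6? 1.04
```

```bash
python3 -m jog '[[[0,3,0],0],[[0,5,0],0],[[0,6.4,0],0],[[0,6.9,0],0],[[0,6.9,0],0],[[0,6.9,0],0]]' 4
python3 -c "
from h import *
plan((.5327,-.3854,.011,-95.4))"
python3 -m jog '[[[0,0,0],0],[[0,0,0],0],[[0,0,0],0],[[0,0,0],0],[[0,0,0],0],[[0,0,0],0],[[0,-3,0],0],[[0,-7,0],0],[[0,-11,0],0],[[0,-14,0],0],[[0,-14,0],0],[[0,-14,0],0]]' 0.8 60
python3 -c "
from h import *
plan((.584,.113,.155,-4.85))"
```

```text
t: 52.7
tcp_pos: [0.5314, -0.3866, 0.0102]
tool_rot: [-0.034, -0.706, 0.707, 0.032]
force: [-0.5, -0.0, -0.3]
finger_gap: 0.469
now [ 0.5314 -0.3866  0.0102] hd -95.39 q6 0.87 gap 0.469 F [-0.5 -0.  -0.3] t 52.7
[-0.11, -0.08, -0.13] 0.0 dist 0.2 q6? 1.04
t: 53.7
tcp_pos: [0.5314, -0.3866, 0.151]
tool_rot: [-0.035, -0.705, 0.708, 0.032]
force: [-0.4, -0.6, -2.3]
finger_gap: 0.146
now [ 0.5314 -0.3866  0.151 ] hd -95.39 q6 0.87 gap 0.146 F [-0.4 -0.6 -2.3] t 53.7
[-0.54, -0.56, -50.24] -1.58 dist 50.2 q6? 0.28
```

```bash
python3 -c "
from h import *
plan((.584,.109,.151,-4.85))"
python3 -m jog '[[[-0.2,0,-49.8],-1.58],[[-0.2,0,-49.8],-1.58],[[-0.2,0,-49.8],-1.58],[[-0.2,0,-49.8],-1.58],[[-0.2,0,-49.8],-1.58],[[-0.2,0,-49.8],-1.58],[[-0.2,0,-49.8],-1.58],[[-0.2,0,-49.8],-1.58],[[-0.2,0,-49.8],-1.58],[[-0.2,0,-49.8],-1.58],[[-0.2,0,-49.8],-1.58],[[-0.2,0,-49.8],-1.58],[[-0.2,0,-49.8],-1.58],[[-0.2,0,-49.8],-1.58],[[-0.2,0,-49.8],-1.58],[[-0.2,0,-49.8],-1.58],[[-0.2,0,-49.8],-1.58],[[-0.2,0,-49.8],-1.58],[[-0.2,0,-49.8],-1.58]]'
python3 -m jog '[[[0,0,0],0],[[0,0,0],0],[[0,0,0],0]]'
python3 -c "
from h import *
plan((.584,.109,.0842,-4.85))"
```

```text
now [ 0.5314 -0.3866  0.151 ] hd -95.39 q6 0.87 gap 0.146 F [-0.4 -0.6 -2.3] t 53.7
[-0.58, -0.16, -49.84] -1.58 dist 49.8 q6? 0.27
t: 55.28
tcp_pos: [0.5794, 0.1086, 0.1485]
tool_rot: [-0.478, 0.521, -0.521, 0.478]
force: [-0.4, -0.6, -1.4]
finger_gap: 0.144
t: 55.53
tcp_pos: [0.5794, 0.1095, 0.1487]
tool_rot: [0.478, -0.521, 0.521, -0.478]
force: [0.7, 0.7, -3.2]
finger_gap: 0.139
now [0.5794 0.1095 0.1487] hd -4.91 q6 0.08 gap 0.139 F [ 0.7  0.7 -3.2] t 55.53
[0.01, 6.45, 0.46] -0.001 dist 6.5 q6? 0.27
```

```bash
python3 -m jog '[[[0,2,0.3],0],[[0,4,0.4],0],[[0,5.3,0.4],0],[[0,6,0.4],0],[[0,6.3,0.4],0],[[0,6.3,0.4],0],[[0,6.3,0.4],0]]'
python3 -c "
from h import *
plan((.584,.109,.0842,-4.85))
s=snap('side'); j=s['frame'][:,:,::-1]; i=snap('top')['frame'][:,:,::-1]
a=cv2.resize(j[170:290,170:290],(480,480),interpolation=2);b=cv2.resize(i[130:210,180:250],(420,480),interpolation=2)
cv2.imwrite('pics/t10c.png',cv2.resize(np.hstack([a,b]),None,fx=.88,fy=.88))"
```

```text
t: 56.12
tcp_pos: [0.5839, 0.1095, 0.0861]
tool_rot: [0.478, -0.521, 0.521, -0.479]
force: [0.2, -0.2, -2.0]
finger_gap: 0.143
now [0.5839 0.1095 0.0861] hd -4.87 q6 0.08 gap 0.143 F [ 0.2 -0.2 -2. ] t 56.12
[0.05, 0.19, 0.01] -0.0 dist 0.2 q6? 0.27
```

View pics/t10c.png

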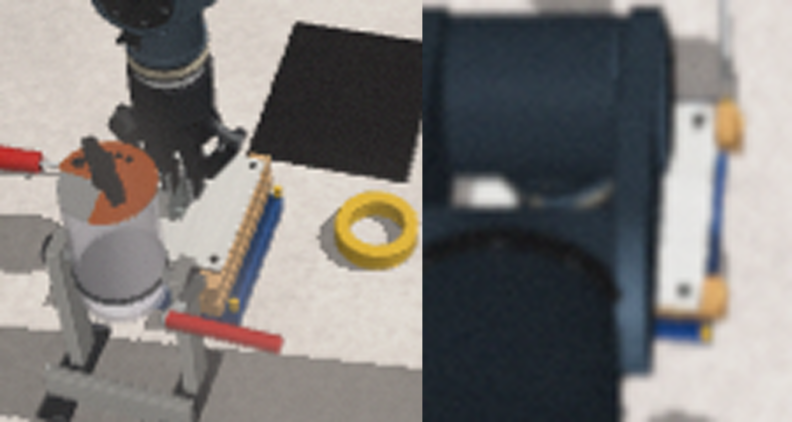

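The stack is aligned, so I set the plate down, release it and move away.

```bash
python3 -m jog '[[[0,0.1,0],0],[[0,0.2,0],0],[[0,0.2,0],0],[[0,0.2,0],0]]'
python3 -m jog '[[[0,0,0],0],[[0,0,0],0],[[0,0,0],0],[[0,-1,0],0],[[0,-3,0],0],[[0,-6,0],0],[[0,-10,0],0],[[0,-14,0],0],[[0,-14,0],0],[[0,-14,0],0]]' 4
python3 -c "
from h import *
plan((.5,-.2,.25,-4.85))"
```

```text
t: 56.55
tcp_pos: [0.5838, 0.1095, 0.0843]
tool_rot: [0.478, -0.52, 0.521, -0.479]
force: [-0.1, -0.2, 1.6]
finger_gap: 0.14
t: 57.38
tcp_pos: [0.5852, 0.1096, 0.2274]
tool_rot: [0.476, -0.519, 0.523, -0.48]
force: [1.0, 0.4, 0.1]
finger_gap: 0.466
now [0.5852 0.1096 0.2274] hd -4.86 q6 0.08 gap 0.466 F [1.  0.4 0.1] t 57.38
[31.57, -2.33, -5.85] -0.0 dist 32.2 q6? -0.3
```

```bash
python3 -m jog '[[[31.6,-2.3,-5.9],0],[[31.6,-2.3,-5.9],0],[[31.6,-2.3,-5.9],0],[[31.6,-2.3,-5.9],0],[[31.6,-2.3,-5.9],0],[[31.6,-2.3,-5.9],0],[[31.6,-2.3,-5.9],0],[[31.6,-2.3,-5.9],0],[[31.6,-2.3,-5.9],0],[[31.6,-2.3,-5.9],0],[[31.6,-2.3,-5.9],0],[[31.6,-2.3,-5.9],0]]'
python3 -c "
from h import *
s=snap('side'); t=snap('top'); j=s['frame'][:,:,::-1]; i=t['frame'][:,:,::-1]
a=cv2.resize(j[190:290,170:270],(480,480),interpolation=2);b=cv2.resize(i[130:215,125:250],(706,480),interpolation=2)
cv2.imwrite('pics/t11c.png',cv2.resize(np.hstack([a,b]),None,fx=.67,fy=.67))"
```

```text
t: 58.38
tcp_pos: [0.4973, -0.1987, 0.2457]
tool_rot: [-0.479, 0.521, -0.52, 0.479]
force: [-0.3, -0.4, -0.1]
finger_gap: 0.467
```

View pics/t11c.png

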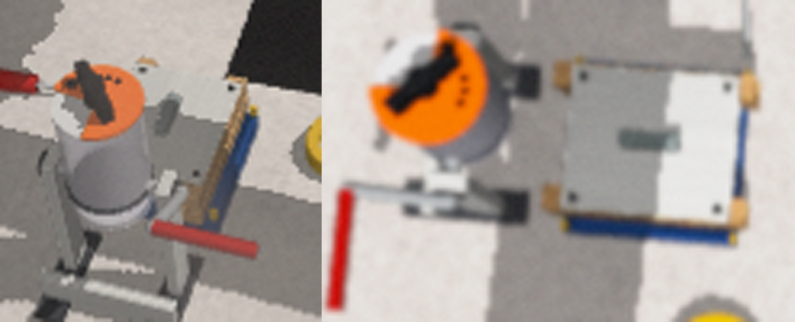

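```bash
python3 -c "
from h import *
t=snap('top'); f=lambda p:(np.array(p)-[322,0])/3.784+[125,130]-.4
w=at(t,f([(584,76),(728,88),(571,200),(716,209)]),.079);v=w[0]-w[1]+w[2]-w[3];print(w.mean(0),np.degrees(np.arctan2(v[1],v[0])))
w=at(t,f([(390,105),(455,50)]),.291);v=w[1]-w[0];a=np.degrees(np.arctan2(v[1],v[0]));print('dial',np.radians(-47.35-a))
w=at(t,f([(566,227),(738,240)]),.030);print('tray near tabs',w)
workorder.sign_off()"
```

```text
[0.5817402  0.11264589 0.079     ] 85.43683158825549
dial 0.037582276910596006
tray near tabs [[0.51705048 0.18849786 0.03      ]
 [0.50507915 0.04103936 0.03      ]]
the job is handed in; nothing more can be done
```

The job is done and handed in, with about 58 s used on the robot's clock; no verdict came back.

**What I did:**
- **Pouring:** I opened the dial, tipped and shook the jar, swung it back upright and turned the dial back.
- **Building:** I laid two sticks on the rims, the first plate, two more sticks above the lower ones, then the second plate. Plate 2 was knocked aside during the run. I measured it again and picked it up from its new place.

**Last checks:**
- **Dial and jar:** the dial measured about 0.04 rad, and the jar was upright.
- **Top plate:** its centre measured about (0.582, 0.113) m. That is about 3 mm from the tray centre I placed to, (0.584, 0.1105) m. It lay at 85.4° against the tray's 85.2°, and the gripper height at release matched the expected layer.
- **Sticks and arm:** all four stick ends showed in line. The robot was clear of everything.
- **Nuts:** four or five nuts were visible in the tray and the jar looked empty before I covered the tray. They can't be seen under the plates now, and I never got an exact count.

Two position estimates disagreed slightly. The tray centre differed by 2 to 3 mm between the tabs, the blue floor and the dial and handle, so I used a value between them. No check failed.

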